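# Brush out the adhesive cups and rack them in the dryer

## Robot

A 6-joint arm with a two-finger parallel gripper is mounted at the origin on the work surface. World frame = base frame: x ahead of the robot, y to its left, z up, the work surface at z = 0. Lengths are in mm, angles in rad, forces in N, time in s.
With the tool pointing down it reaches from about 300 to 775 mm from the base axis. Payload 14.6 kg.
Tool frame: the origin (TCP) lies midway between the tips of the shut fingers; the grasp point (between the pads) lies 19 mm behind it (manip.grip_point_offset is the distance from the TCP to the grasp point, in mm); x points along the fingers, z is the direction in which the jaws open and shut, and the axes are right-handed (so a half turn about x gives the same grasp; the last joint's range is limited). The gripper opens to 94 mm and grips with 3 to 60 N. Pads are 16 mm wide; open, the fingers measure 119 mm over their backs; the gripper's body (75 mm by 177 mm) begins 78 mm behind the grasp point.
Start: joints at [1.14, 0.3, 1.521, -0, 1.321, -0.067], TCP at [195.702, 513.994, 205.446] pointing down, gripper open.
Joint ranges: [-3.03, 3.03], [-0.79, 2.21], [0.23, 2.52], [-1.04, 4.18], [0, 3.07], [-2.55, 2.55]. Speed limits (rad/s): [2.22, 2.22, 2.57, 3.14, 3.14, 3.14].

## Interface

Orientations are given as [roll, pitch, yaw] about the fixed x, y, z axes, in that order (R = Rz(yaw) Ry(pitch) Rx(roll)).
In Python, from cell import manip, camera, calibration, order gives the robot as it stands.
- The arm moves only by the tool jog_arm, never from a script. Its arguments are lists of equal length, an entry for each row: "turn": the turn, a rotation vector about the tool's x, y, z in degrees, a list of three; "dp": the shift along the tool's x, y, z in cm, a list of three; "gripper": the closure, from 0 (fully open) to 1 (shut). In form: {"turn": [[ax, ay, az], ...], "dp": [[tx, ty, tz], ...], "gripper": [gripper, ...]}. A call has 1 to 8 rows; each row shifts and turns the pose as measured when the row begins, along the tool's axes as they then stand; what a row does not reach is not made up. A row lasts 1/8 s, in which the tool goes at most 62.5 mm and 10.7 degrees, less where a joint would pass 70% of its speed; a pose out of reach is approached as far as the arm can. A call is refused whole if a number of a shift passes 6.25 or a number of a turn 10.7, either way. A call with a gripper value outside its range is refused whole. The fingers move at their own pace and stop on an object; "grip_force" is the grip in N (left out, the last holds). Time passes only in rows, so rows that do not move let the fingers close. It gives the time, the measured TCP pose, the force and the opening at its end, in the units of the state.
- manip.read_state(): the state, without advancing time (a new reading comes with each control period).
- camera(name): name is "scene" or "top" or "wrist"; returns (picture, depth): 420x560x3 uint8, red, green, blue; 420x560 float32, mm along the optical axis (not along the pixel's ray), 0 where there is no reading.
- calibration(name): a dict with "K" (3x3 intrinsics, pixels), "distortion" ([k1, k2, p1, p2, k3] as OpenCV has them; the pictures are not rectified), "world_from_camera" (4x4, takes a point from camera to world coordinates). Camera axes: x right, y down, z forward; pixel columns grow to the right and rows downward; lengths in mm; the calibration is good to about 2 mm. A picture is of the moment at which its call begins: read the wrist's pose just before it. calibration takes no time and is no camera call; for the wrist camera it gives the pose at the moment of the call.
- order.sign_off(): hands the job in, once; it reports no verdict.
The state is a dict: "clock": time; "joints": joint angles; "qd": joint speeds; "effort": joint torques, N m; "eef_pos": TCP position; "eef_rot": TCP orientation; "wrist_force": force on the tool from outside, world axes, zero at the start; "moment": the same for the moment, N m; "finger_gap": finger opening in mm.
Only numpy, scipy, OpenCV 4.12 (cv2) and the standard library are available. Lean on these libraries where they do the work, as an engineer would, in place of code of your own. Each camera call takes 0.05 s, during which the arm holds its last target.

## Task

Take the long bottle brush from its stand and brush out every steel cup with two full strokes: tip down to the bottom, up to the mouth and down to the bottom again. Do the tall primer cup first, then the middle one, and the short cement cup last, so that no cement is carried into the others (one of the three may be missing). After the brushing, load the tray, with every cup standing upright inside its rim, and slide the loaded tray under the dryer's side guides until it is fully home against the back stop; finish with the brush hanging on its stand again, and do not shift the shoe last, the spool or the adhesive can.

Things in the scene. Friction and masses are not known exactly. Their poses are not given: they have to be found in the camera images.
- cup_tall: the tall cup: 58 mm outer diameter, 50 mm inner, 110 mm high; plain steel, straight-sided, open at the top, walls 4 mm, floor 6 mm thick; about 0.2 kg; standing upright on the bench; may be absent. Origin: centre of its underside, z up along its axis
- cup_mid: the middle cup: 64 mm outer diameter, 56 mm inner, 85 mm high; plain steel, straight-sided, open at the top, walls 4 mm, floor 6 mm thick; about 0.2 kg; standing upright on the bench; may be absent. Origin: centre of its underside, z up along its axis
- cup_short: the short cup: 66 mm outer diameter, 58 mm inner, 65 mm high; plain steel, straight-sided, open at the top, walls 4 mm, floor 6 mm thick; about 0.2 kg; standing upright on the bench; may be absent. Origin: centre of its underside, z up along its axis
- brush: bottle brush, 220 mm long, 90 g, round about its axis, hanging bristles down. Origin: lower tip; z runs up to the handle. Bristle head from 0 to 85 mm (bristles 38 mm, hard core 20 mm in diameter), shaft 8 mm in diameter, black collar disc 40 mm in diameter from 140 to 146 mm, round wooden handle 22 mm in diameter from 146 to 220 mm
- brush_tip (a point): lower tip of the brush (same point as the brush's origin)
- brush_collar (a point): on the brush's axis at the underside of its collar, 140 mm above the tip; the collar rests on the stand's fork
- stand: fixed steel brush stand. Origin: on the bench under the place where the brush hangs. At its top a fork of two level prongs, 18 mm apart inside, 16 mm wide, open towards the stand's -x, from x = -25 to +35 mm, tops 155 mm above the bench. The post at x = +55 mm is no higher than the prongs; a base plate 10 mm thick lies beneath (x -45 to +75, y +-50 mm)
- stand_fork (a point): point midway between the prongs, level with their tops, where the brush's collar underside belongs. The prong ends, at x = -27 mm of the stand, turn up 6 mm: to take the brush out, lift it about 12 mm and move it 60 mm or more along the stand's -x (the bristle head does not pass up through the fork); hang it back the same way reversed
- tray: loose aluminium tray on the bench, 150 mm (x) by 270 mm (y), plate 6 mm thick, 0.5 kg, glides easily. Origin: centre of its underside; x points towards the dryer. A rim 10 mm above the plate encloses x -35 to +70 mm, |y| under 118 mm; outside it a bare edge runs along each side
- dryer: fixed drying station, blue blower box (130 mm high) behind it. Origin: on the bench where the tray's origin lies when fully home; the tray slides in along the dryer's +x on the bench. Side guides from x = -8 to +77 mm, inner walls at |y| = 139 mm, with lips 12 to 17 mm above the bench reaching in to |y| = 125 mm, over the tray's bare edges; entrance flared from x = -50 mm; back stop at x = +77 mm
- tray_handle (a point): middle of the top of the tray's handle, an upright black tab 12 mm thick (along x) and 70 mm wide (y), at x = -66 mm of the tray, its top 60 mm above the bench
- last: bystander: grey-pink shoe last, 220 mm long, 105 mm high at the heel; origin under its centre
- spool: bystander: thread spool, 52 mm in diameter, 60 mm high; origin under its centre
- adhesive: bystander: closed adhesive can, 72 mm in diameter, 100 mm high; origin under its centre
Mind the look-alikes: they are no part of the job. What is shaped like the brush but orange is not meant.

How it is judged:
By the outcome, as a careful person would: the job done as asked, in the order asked, and still so for the second after the job is handed in, with the robot touching nothing.
Of cup_tall, cup_mid, cup_short only 2 to 3 are there at a start; the rules pass over those that are not, and their reading is None.
At some moment in a run one of cup_tall, cup_mid, cup_short may be knocked a few centimetres aside while the robot is not near it.
It also fails if it takes over 210 s, if anything falls off the work surface, if the arm or the gripper's body presses on something with over 40 N, if the wrist force passes 120 N, or if a joint passes its speed limit or range.

## Working session

There is one attempt and no reset: what is moved stays moved. The work goes in short steps, Python scripts to look and compute and a tool call to move; the robot and the scene stay as the last step left them, time stands still between calls to the robot, and variables do not carry over. Pictures are saved under pics/ and viewed, and the job is handed in when it is done.

Besides the shell and the picture viewer there is one more tool, called by a JSON object that holds its "method" and its "body", one argument or row to a line. jog_arm: Moves the arm, as the interface text tells. Its arguments: {"type":"object","properties":{"turn":{"type":"array","items":{"type":"array","items":{"type":"number"}}},"dp":{"type":"array","items":{"type":"array","items":{"type":"number"}}},"gripper":{"type":"array","items":{"type":"number"}},"grip_force":{"type":"number"}},"required":["turn","dp","gripper"]}

```bash
ls; mkdir -p pics
python3 - <<'E'
from cell import manip,camera,calibration,order
import cv2,numpy as np
print(manip.read_state())
for n in("scene","top","wrist"):
    c=calibration(n);p,d=camera(n);cv2.imwrite(f'pics/{n}0.png',p[...,::-1]);np.save(f'pics/{n}0.npy',d)
    print(n,np.round(c['K'],1).tolist(),c['distortion'],np.round(c['world_from_camera'],3).tolist())
E
```

```text
pics
{'clock': 0.0, 'joints': array([ 1.14041256e+00,  3.00439066e-01,  1.52155922e+00,  7.69080894e-06,
        1.32067426e+00, -6.65961325e-02]), 'qd': array([-0.00044274,  0.00074118,  0.00069163,  0.00012501, -0.00091738,
       -0.00036508]), 'effort': array([ 1.56479786e-03, -5.31807089e+01, -3.52749074e+01,  7.09227752e-02,
        2.42579577e-02, -6.85188456e-05]), 'eef_pos': array([195.59493579, 513.78173716, 204.91314238]), 'eef_rot': array([ 3.06809829,  1.56971641, -2.00808022]), 'wrist_force': array([ 0.21343292, -0.00295049, -0.41683574]), 'moment': array([-0.02087553,  0.02516192, -0.03049524]), 'finger_gap': 93.70369863537962}
scene [[437.5, 0.0, 280.7], [0.0, 437.5, 210.7], [0.0, 0.0, 1.0]] [-0.11429156  0.          0.          0.          0.        ] [[-0.664, 0.572, -0.481, 1124.538], [0.747, 0.493, -0.445, 581.107], [-0.018, -0.655, -0.755, 1095.112], [0.0, 0.0, 0.0, 1.0]]
top [[529.7, 0.0, 279.1], [0.0, 529.7, 209.8], [0.0, 0.0, 1.0]] [-0.14526135  0.          0.          0.          0.        ] [[-0.008, -0.995, 0.103, 386.915], [-1.0, 0.01, 0.02, 10.579], [-0.021, -0.103, -0.994, 1447.202], [0.0, 0.0, 0.0, 1.0]]
wrist [[321.1, 0.0, 279.6], [0.0, 321.1, 209.2], [0.0, 0.0, 1.0]] [-0.06735036  0.          0.          0.          0.        ] [[0.355, 0.897, 0.264, 119.74], [0.935, -0.34, -0.102, 544.424], [-0.002, 0.283, -0.959, 383.548], [0.0, 0.0, 0.0, 1.0]]
```

View pics/scene0.png

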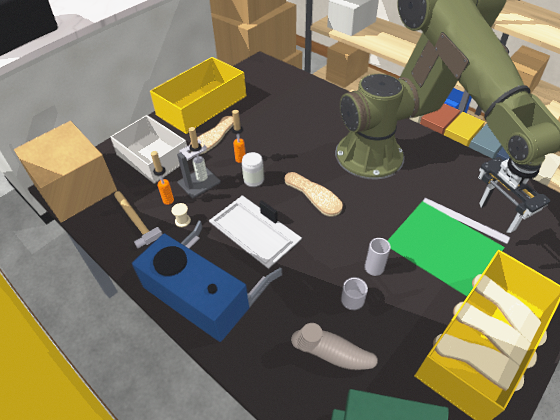

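View pics/top0.png

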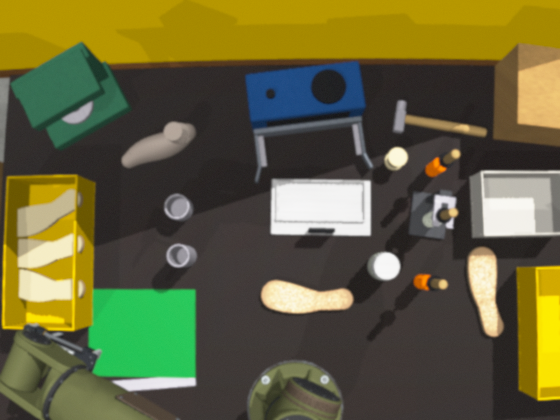

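View pics/wrist0.png

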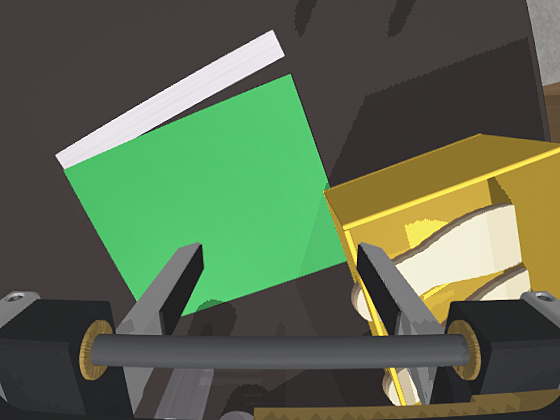

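The pictures show two cups, at top (178,207) and (181,255). There are three brush-shaped things: the grey-bristled one on the stand at scene (197,165), top about (440,213), and orange ones at scene (165,185) and (238,145). By the description I choose the grey one on the stand, and I'll measure it and check it in a crop.

```bash
cat > h.py <<'E'
from cell import manip,camera,calibration,order
import cv2,numpy as np
from scipy.spatial.transform import Rotation as R
def cloud(name,d,c=None):
    c=c or calibration(name);K=np.array(c['K']);D=np.array(c['distortion'])
    v,u=np.mgrid[0:420,0:560];pts=np.stack([u.ravel(),v.ravel()],1).astype(np.float64)
    n=cv2.undistortPoints(pts[:,None],K,D)[:,0]
    z=d.ravel()
    P=np.c_[n*z[:,None],z]; W=np.array(c['world_from_camera'])
    X=P@W[:3,:3].T+W[:3,3]; X[z<=0]=np.nan
    return X.reshape(420,560,3)
def proj(name,X,c=None):
    c=c or calibration(name);W=np.linalg.inv(np.array(c['world_from_camera']))
    P=np.atleast_2d(X)@W[:3,:3].T+W[:3,3]
    return cv2.projectPoints(P,np.zeros(3),np.zeros(3),np.array(c['K']),np.array(c['distortion']))[0][:,0]
def circ(xy):
    A=np.c_[2*xy,np.ones(len(xy))];b=(xy**2).sum(1);s=np.linalg.lstsq(A,b,rcond=None)[0]
    return s[:2],np.sqrt(s[2]+s[0]**2+s[1]**2)
E
python3 - <<'E'
from h import *
for n in("top","scene"):
    p=cv2.imread(f'pics/{n}0.png');d=np.load(f'pics/{n}0.npy');X=cloud(n,d)
    x,y,z=X[...,0],X[...,1],X[...,2]
    # height map overhead regions
    if n=='top':
        rois={'cupA':(150,185,205,230),'cupB':(155,235,210,280),'spool':(375,140,415,180),'can':(360,245,410,290),'stand':(405,180,465,245),'or1':(420,145,465,180),'or2':(410,265,455,300),'tray':(262,172,380,242),'last':(115,115,205,175)}
    else:
        rois={'cupA':(335,270,372,315),'cupB':(360,230,395,280),'stand':(175,120,220,195),'spool':(170,200,192,230),'can':(240,148,266,188),'tray':(205,190,305,270)}
    for k,(a,b,c,e) in rois.items():
        s=X[b:e,a:c].reshape(-1,3);s=s[~np.isnan(s[:,0])];s=s[s[:,2]>8]
        zm=np.percentile(s[:,2],98.5);t=s[s[:,2]>zm-6]
        print(n,k,'zmax',s[:,2].max().round(),zm.round(1),'x',np.percentile(t[:,0],[1,50,99]).round(),'y',np.percentile(t[:,1],[1,50,99]).round(),len(t))
for n,(a,b,c,e) in {'scene':(130,95,270,235),'top':(370,130,480,310)}.items():
    p=cv2.imread(f'pics/{n}0.png')[b:e,a:c];cv2.imwrite(f'pics/{n}_crop.png',cv2.resize(p,None,fx=3.3 if n=='top' else 4.2,fy=3.3 if n=='top' else 4.2,interpolation=cv2.INTER_CUBIC))
E
```

```text
top cupA zmax 74.0 70.2 x [511. 543. 575.] y [279. 312. 344.] 89
top cupB zmax 117.0 114.3 x [385. 420. 441.] y [269. 297. 324.] 84
top spool zmax 68.0 66.4 x [645. 671. 693.] y [-301. -278. -255.] 153
top can zmax 110.0 106.9 x [350. 380. 411.] y [-263. -232. -203.] 241
top stand zmax 242.0 236.6 x [494. 503. 513.] y [-378. -368. -357.] 74
top or1 zmax 227.0 223.6 x [635. 644. 655.] y [-394. -384. -375.] 55
top or2 zmax 227.0 222.9 x [328. 337. 347.] y [-353. -342. -332.] 69
top tray zmax 67.0 62.2 x [473. 479. 485.] y [-108.  -71.  -39.] 108
top last zmax 114.0 109.2 x [712. 737. 761.] y [293. 314. 338.] 239
scene cupA zmax 70.0 65.9 x [510. 545. 574.] y [278. 309. 342.] 112
scene cupB zmax 116.0 111.1 x [384. 416. 441.] y [269. 299. 322.] 94
scene stand zmax 237.0 227.7 x [495. 505. 514.] y [-379. -365. -358.] 41
scene spool zmax 66.0 64.1 x [646. 669. 693.] y [-303. -280. -255.] 125
scene can zmax 107.0 103.5 x [350. 381. 412.] y [-266. -234. -204.] 189
scene tray zmax 135.0 130.9 x [764. 775. 791.] y [-28.  -2.  27.] 107
```

View pics/scene_crop.png

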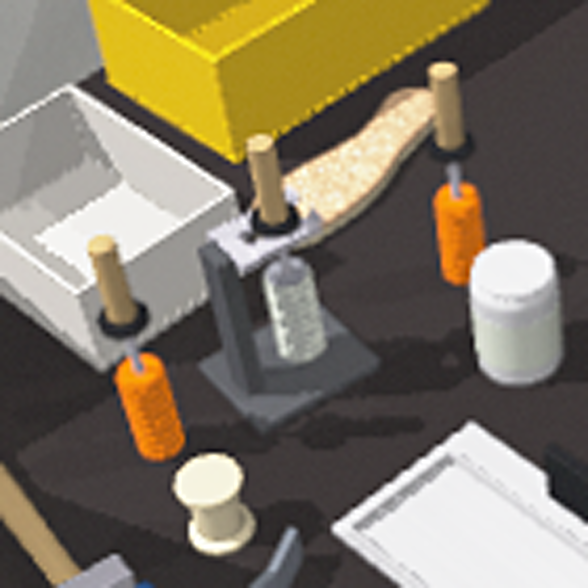

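View pics/top_crop.png

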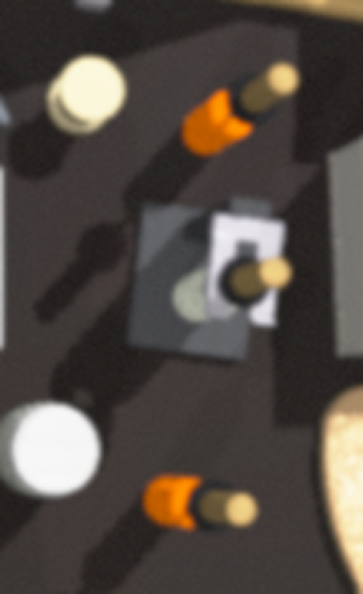

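The crops show the grey-bristled brush hanging in the fork at scene (197,165), with both orange look-alikes standing apart from it. I'm taking the grey one. The cups are tall at about (413,296) and short at about (543,311). I see no middle one. Next I'll fit the stand, tray and dryer poses.

Run:
```python
from h import *
for n in("top","scene"):
    d=np.load(f'pics/{n}0.npy');X=cloud(n,d).reshape(-1,3);X=X[~np.isnan(X[:,0])]
    def reg(x0,x1,y0,y1,z0,z1):
        return X[(X[:,0]>x0)&(X[:,0]<x1)&(X[:,1]>y0)&(X[:,1]<y1)&(X[:,2]>z0)&(X[:,2]<z1)]
    b=reg(250,700,100,200,-20,20);print(n,'bench z',np.median(b[:,2]),b[:,2].std())
    def rect(nm,s):
        r=cv2.minAreaRect(s[:,:2].astype(np.float32));print(' ',nm,len(s),'z',np.median(s[:,2]).round(1),'rect',np.round(r[0],1),np.round(r[1],1),round(r[2],2))
    rect('fork',reg(460,590,-430,-320,147,162))
    rect('base',reg(430,620,-450,-290,7,17))
    rect('handle',reg(460,500,-130,-10,48,70))
    rect('tray',reg(440,660,-230,90,4,22))
    rect('box',reg(680,900,-230,200,115,145))
    t=reg(470,540,-400,-340,225,245);print(' brush top',np.median(t,0).round(1),(t[:,:2].max(0)+t[:,:2].min(0))/2)
    t=reg(470,540,-400,-340,163,245);print(' handle slices',[ (z,np.median(t[(t[:,2]>z)&(t[:,2]<z+15)],0).round(1)[:2].tolist()) for z in (165,180,195,210,225)])
    for nm,(x,y,h) in dict(short=(543,311,65),tall=(413,296,110)).items():
        t=reg(x-45,x+45,y-45,y+45,h-6,h+8);c,r=circ(t[:,:2]);print(' ',nm,np.round(c,1),round(r,1),np.median(t[:,2]),'mid',((t[:,:2].max(0)+t[:,:2].min(0))/2).round(1))
```

```text
top bench z 1.1229396887634948 3.1284323493743647
  fork 485 z 156.2 rect [ 520.2 -371.1] [53.2 91.9] 81.0
  base 927 z 10.9 rect [ 524.  -369.4] [159.2 187.5] 89.63
  handle 124 z 60.4 rect [478.4 -73.5] [68.7 12.1] 87.17
  tray 5052 z 7.6 rect [550.1 -70. ] [219.9 319.8] 0.08
  box 5357 z 131.5 rect [831.6 -32.5] [133.8 300.9] 6.93
 brush top [ 503.2 -367.2  235.2] [ 503.68482067 -367.13442252]
 handle slices [(165, [497.0, -357.7]), (180, [501.0, -358.3]), (195, [499.8, -358.2]), (210, [500.7, -359.1]), (225, [503.2, -367.2])]
  short [543.4 310.8] 31.1 65.12509301153341 mid [543.6 311. ]
  tall [412.5 296.6] 27.0 110.37648657522834 mid [412.8 296.3]
scene bench z -0.6125389653418551 2.364304852889834
  fork 267 z 154.3 rect [ 521.3 -369. ] [58.2 94.2] 79.33
  base 444 z 10.5 rect [ 519. -369.] [106.  123.3] 77.6
  handle 100 z 57.8 rect [477.6 -72.8] [70.4 16.1] 87.55
  tray 2659 z 6.9 rect [549.7 -69.5] [217. 319.] 0.08
  box 4641 z 129.6 rect [833.5 -31.1] [130.1 301.7] 6.42
 brush top [ 504.7 -365.1  232.9] [ 504.41730903 -369.22061843]
 handle slices [(165, [508.9, -361.5]), (180, [507.7, -361.3]), (195, [507.3, -363.0]), (210, [509.5, -361.0]), (225, [504.7, -365.1])]
  short [542.8 310.3] 31.0 62.520605105858294 mid [541.5 310.2]
  tall [413.  295.3] 26.2 108.02036064307572 mid [412.3 294.7]
```

```bash
cat >> h.py <<'E'
def pose():
    s=manip.read_state();return np.array(s['eef_pos']),R.from_euler('xyz',s['eef_rot']),s
def down(phi):
    # tool x down; tool z (jaw) at world angle phi deg
    a=np.radians(phi);x=np.array([0,0,-1.]);z=np.array([np.cos(a),np.sin(a),0]);y=np.cross(z,x)
    return R.from_matrix(np.c_[x,y,z])
def plan(wps,p=None,r=None,verbose=True):
    """wps: list of (pos, R, nrows)"""
    if p is None: p,r,_=pose()
    out=[]
    for q,rt,n in wps:
        q=np.array(q,float);rt=rt or r
        rv=(r.inv()*rt).as_rotvec()
        for i in range(n):
            dp=r.inv().apply((q-p)/(n-i)) ; tv=(r.inv()*rt).as_rotvec()/(n-i)
            dpr=np.round(dp/10,2);tvr=np.round(np.degrees(tv),1)
            p=p+r.apply(dpr*10); r=r*R.from_rotvec(np.radians(tvr)); out.append((tvr.tolist(),dpr.tolist()))
    print('turn',[[float(x)+0. for x in o[0]] for o in out]);print('dp',[[float(x)+0. for x in o[1]] for o in out])
    print('n',len(out),'end',p.round(1))
def st():
    p,r,s=pose();m=r.as_matrix();print('t',round(s['clock'],2),'tcp',p.round(1),'jaw',round(np.degrees(np.arctan2(m[1,2],m[0,2])),1),'tilt',np.round(m[:2,0],3),'gap',round(s['finger_gap'],1),'F',np.round(s['wrist_force'],1),'j',np.round(s['joints'],2))
E
python3 - <<'E'
from h import *
st();p,r,s=pose();print(r.as_matrix().round(3))
W=np.array(calibration('wrist')['world_from_camera']);print('cam in tool',r.inv().apply(W[:3,3]-p).round(1),'axes',(r.inv().as_matrix()@W[:3,:3]).round(3))
for phi in (60,65,-120):
    print(phi,np.degrees((r.inv()*down(phi)).magnitude()))
E
```

```text
t 0.15 tcp [195.6 513.8 205.1] jaw 69.2 tilt [-0.    -0.001] gap 94.1 F [ 0.   0.1 -0. ] j [ 1.14  0.3   1.52 -0.    1.32 -0.07]
[[-0.    -0.935  0.356]
 [-0.001  0.356  0.935]
 [-1.     0.    -0.001]]
cam in tool [-178.6   81.8    1.4] axes [[ 0.001 -0.283  0.959]
 [ 0.001 -0.959 -0.283]
 [ 1.     0.002 -0.   ]]
60 9.154178394054004
65 4.154315594056753
-120 170.84593597442097
```

Run:
```python
from h import *
plan([((330,330,320),down(29),5),((450,100,330),down(0),6),((480,0,330),down(0),3)])
```

```text
turn [[8.0, 0.0, 0.0], [8.0, 0.0, 0.0], [8.1, 0.0, 0.0], [8.0, 0.0, 0.0], [8.1, 0.0, 0.0], [4.8, 0.0, 0.0], [4.8, 0.0, 0.0], [4.8, 0.0, 0.0], [4.9, 0.0, 0.0], [4.8, 0.0, 0.0], [4.9, 0.0, 0.0], [0.0, 0.0, 0.0], [0.0, 0.0, 0.0], [0.0, 0.0, 0.0]]
dp [[-2.3, -3.82, -2.48], [-2.3, -4.13, -1.93], [-2.3, -4.35, -1.33], [-2.29, -4.5, -0.71], [-2.3, -4.56, -0.07], [-0.16, -4.32, -0.11], [-0.16, -4.32, 0.26], [-0.17, -4.28, 0.62], [-0.16, -4.21, 0.97], [-0.17, -4.11, 1.33], [-0.16, -3.99, 1.67], [0.0, -3.33, 1.0], [0.0, -3.33, 1.0], [0.0, -3.34, 1.01]]
n 14 end [480.  -0. 330.]
```

{"method": "jog_arm", "body": {
  "turn": [
    [8,0,0],
    [8,0,0],
    [8,0,0],
    [8,0,0],
    [8,0,0],
    [5,0,0],
    [5,0,0],
    [5,0,0]
  ],
  "dp": [
    [-2.3,-3.8,-2.5],
    [-2.3,-4.1,-1.9],
    [-2.3,-4.3,-1.3],
    [-2.3,-4.5,-0.7],
    [-2.3,-4.6,-0.1],
    [-0.2,-4.3,-0.1],
    [-0.2,-4.3,0.3],
    [-0.2,-4.3,0.6]
  ],
  "gripper": [0,0,0,0,0,0,0,0]
}}

```text
clock: 1.15
eef_pos: [389.6, 205.2, 328.6]
eef_rot: [-2.139, 1.566, -1.919]
wrist_force: [0.5, 0.1, 0.9]
finger_gap: 94.0
```

Run:
```python
from h import *
st()
plan([((480,0,330),down(0),7)])
```

```text
t 1.15 tcp [389.6 205.2 328.6] jaw 12.6 tilt [-0.002 -0.005] gap 94.0 F [0.5 0.1 0.9] j [ 0.4  -0.02  1.6  -0.    1.56  0.18]
turn [[1.8, 0.0, 0.0], [1.8, 0.0, 0.0], [1.8, 0.0, 0.1], [1.8, 0.0, 0.0], [1.8, 0.0, 0.1], [1.8, -0.1, 0.0], [1.8, 0.0, 0.1]]
dp [[-0.01, -3.14, 0.62], [-0.01, -3.12, 0.72], [-0.01, -3.1, 0.82], [-0.01, -3.07, 0.91], [-0.01, -3.04, 1.01], [-0.02, -3.01, 1.1], [-0.02, -2.98, 1.2]]
n 7 end [480.  -0. 330.]
```

{"method": "jog_arm", "body": {
  "turn": [
    [1.8,0,0],
    [1.8,0,0],
    [1.8,0,0],
    [1.8,0,0],
    [1.8,0,0],
    [1.8,0,0],
    [1.8,0,0],
    [0,0,0]
  ],
  "dp": [
    [0,-3.1,0.6],
    [0,-3.1,0.7],
    [0,-3.1,0.8],
    [0,-3.1,0.9],
    [0,-3.0,1.0],
    [0,-3.0,1.1],
    [0,-3.0,1.2],
    [0,0,0]
  ],
  "gripper": [0,0,0,0,0,0,0,0]
}}

```text
clock: 2.15
eef_pos: [480.3, -9.5, 328.2]
eef_rot: [-2.282, 1.565, -2.294]
wrist_force: [-0.3, -0.3, -0.5]
finger_gap: 94.4
```

Run:
```python
from h import *
st()
c=calibration('wrist');p,d=camera('wrist');cv2.imwrite('pics/w1.png',p[...,::-1]);np.save('pics/w1.npy',d);np.save('pics/w1c.npy',c['world_from_camera'])
plan([((500,-330,310),down(0),8)])
```

```text
t 2.15 tcp [480.3  -9.5 328.2] jaw -0.7 tilt [-0.004 -0.005] gap 94.4 F [-0.3 -0.3 -0.5] j [-0.09  0.08  1.5  -0.    1.56 -0.08]
turn [[-0.1, 0.0, 0.0], [-0.1, 0.0, 0.0], [-0.1, 0.0, 0.0], [-0.1, 0.0, 0.1], [-0.1, -0.1, 0.0], [0.0, 0.0, 0.1], [-0.1, -0.1, 0.0], [0.0, 0.0, 0.1]]
dp [[0.25, -4.01, 0.29], [0.25, -4.01, 0.29], [0.24, -4.02, 0.28], [0.25, -4.01, 0.27], [0.24, -4.02, 0.27], [0.24, -4.02, 0.26], [0.23, -4.02, 0.26], [0.23, -4.01, 0.25]]
n 8 end [ 500. -330.  310.]
```

View pics/w1.png

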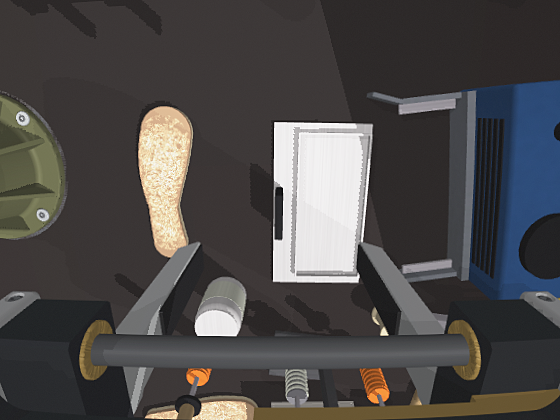

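The wrist view shows the tray (275–372, 122–282), its handle at (279,213), the dryer guides at (430,105) and (430,268), and the back stop at (462,190). On to the stand.

{"method": "jog_arm", "body": {
  "turn": [
    [0,0,0],
    [0,0,0],
    [0,0,0],
    [0,0,0],
    [0,0,0],
    [0,0,0],
    [0,0,0],
    [0,0,0]
  ],
  "dp": [
    [0.2,-4.1,0.3],
    [0.2,-4.1,0.3],
    [0.2,-4.1,0.3],
    [0.2,-4.1,0.3],
    [0.2,-4.1,0.3],
    [0.2,-4.1,0.3],
    [0.2,-4.0,0.2],
    [0.2,-2.8,0.2]
  ],
  "gripper": [0,0,0,0,0,0,0,0]
}}

```text
clock: 3.2
eef_pos: [501.6, -322.1, 314.1]
eef_rot: [-2.156, 1.567, -2.151]
wrist_force: [-0.0, 0.9, 0.1]
finger_gap: 94.1
```

```bash
cat >> h.py <<'E'
def snap(nm,cam='wrist',st_=True):
    c=calibration(cam);p,d=camera(cam);cv2.imwrite(f'pics/{nm}.png',p[...,::-1]);np.save(f'pics/{nm}.npy',d);np.save(f'pics/{nm}c.npy',c['world_from_camera'])
    return c,p,d
def loadw(nm,cam='wrist'):
    c=dict(calibration(cam));c['world_from_camera']=np.load(f'pics/{nm}c.npy');return cv2.imread(f'pics/{nm}.png'),cloud(cam,np.load(f'pics/{nm}.npy'),c)
E
python3 - <<'E'
from h import *
st();snap('w2')
E
```

```text
t 3.2 tcp [ 501.6 -322.1  314.1] jaw 0.3 tilt [-0.002 -0.003] gap 94.1 F [-0.   0.9  0.1] j [-0.63  0.35  1.2  -0.    1.59 -0.64]
```

View pics/w2.png

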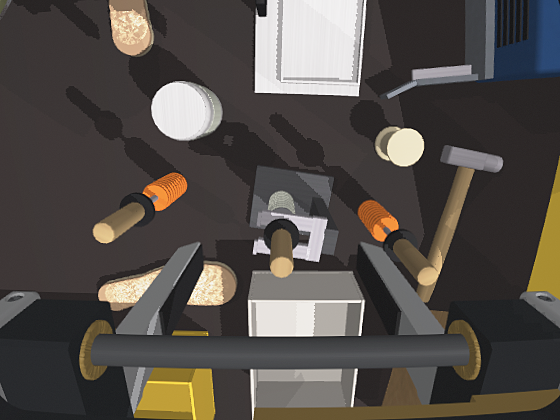

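The brush in its fork: handle top at (282,262), collar at (279,235), fork (255–325, 212–262), opening to the left (world -x). The orange ones are at (120,220) and (410,255). Now measuring.

Run:
```python
from h import *
p,X=loadw('w2')
cv2.imwrite('pics/w2c.png',cv2.resize(p[150:290,230:350],None,fx=4.5,fy=4.2,interpolation=cv2.INTER_CUBIC))
Y=X.reshape(-1,3);ok=~np.isnan(Y[:,0]);col=p.reshape(-1,3).astype(int)
def reg(x0,x1,y0,y1,z0,z1):
    return ok&(Y[:,0]>x0)&(Y[:,0]<x1)&(Y[:,1]>y0)&(Y[:,1]<y1)&(Y[:,2]>z0)&(Y[:,2]<z1)
m=reg(440,600,-430,-310,146,165)
s=Y[m];light=col[m].min(1)>110;f=s[light];print('fork',len(f),np.median(f,0).round(1),f.min(0).round(1),f.max(0).round(1))
r=cv2.minAreaRect(f[:,:2].astype(np.float32));print(r)
m=reg(470,540,-410,-330,228,245);t=Y[m];print('top',len(t),np.median(t,0).round(1),((t.min(0)+t.max(0))/2).round(1),circ(t[:,:2]))
m=reg(470,540,-410,-330,168,225);t=Y[m];
for z in range(168,228,12):
    q=t[(t[:,2]>=z)&(t[:,2]<z+12)]
    if len(q)>10: print(z,len(q),'x',np.percentile(q[:,0],[3,50,97]).round(1),'y',np.percentile(q[:,1],[3,50,97]).round(1))
b=reg(430,620,-450,-290,-5,5);print('bench',np.median(Y[b][:,2]))
b=reg(430,620,-430,-310,7,14)&(col.max(1)<130);bb=Y[b];print('base',cv2.minAreaRect(bb[:,:2].astype(np.float32)),len(bb))
m=reg(470,540,-410,-330,150,170)&(col.max(1)<60);t=Y[m];print('collar',len(t),t.min(0).round(1),t.max(0).round(1),np.median(t[:,2]))
# tray/dryer from w1
p,X=loadw('w1');Y=X.reshape(-1,3);ok=~np.isnan(Y[:,0]);col=p.reshape(-1,3).astype(int)
for n,a in dict(box=(700,900,-230,200,115,145),tray=(455,640,-230,80,4,10),rim=(480,640,-230,80,11,22),handle=(460,500,-130,-10,50,70),guides=(640,760,-230,200,11,25)).items():
    m=reg(*a);s=Y[m]
    if n in('tray','rim'): s=s[col[m].min(1)>140]
    print(n,len(s),cv2.minAreaRect(s[:,:2].astype(np.float32)),np.median(s[:,2]).round(1),s.min(0).round(),s.max(0).round())
```

```text
fork 1568 [ 530.1 -365.4  154.5] [ 473.2 -401.4  149.1] [ 555.5 -340.3  162.4]
((514.2626342773438, -370.5787048339844), (52.31235122680664, 77.59657287597656), 81.72632598876953)
top 449 [ 504.4 -367.   234.1] [ 504.5 -368.1  232. ] (array([ 504.45144463, -367.78283213]), np.float64(7.715949597106989))
168 78 x [494.  504.5 514.2] y [-368.1 -359.8 -358.3]
180 84 x [494.8 504.5 514.3] y [-366.6 -359.8 -358.5]
192 99 x [494.4 504.5 514.5] y [-368.6 -359.7 -358.2]
204 111 x [494.3 504.4 514.2] y [-367.4 -359.5 -358.2]
216 86 x [494.8 504.4 513.8] y [-366.  -359.5 -358.2]
bench -0.48490404831181877
base ((519.4160766601562, -371.121826171875), (99.8740463256836, 120.22228240966797), 81.79046630859375) 2710
collar 515 [ 484.7 -383.   155. ] [ 523.6 -348.9  162.9] 160.47982783789558
box 12455 ((814.72119140625, -32.695526123046875), (95.5126724243164, 298.6889953613281), 7.083075523376465) 129.3 [ 752. -181.  115.] [880. 116. 144.]
tray 12399 ((544.1981811523438, -73.93565368652344), (270.17547607421875, 149.89926147460938), 88.62755584716797) 5.6 [ 467. -209.    4.] [622.  62.  10.]
rim 818 ((561.9326171875, -74.61054229736328), (242.981689453125, 111.86639404296875), 88.61622619628906) 15.3 [ 503. -196.   11.] [619.  48.  18.]
handle 368 ((478.4642028808594, -72.17021942138672), (68.8833236694336, 11.984790802001953), 87.9313735961914) 59.3 [ 471. -107.   51.] [484. -38.  61.]
guides 1523 ((721.34130859375, -41.487091064453125), (117.53559875488281, 288.5670471191406), 8.989608764648438) 16.6 [ 641. -191.   11.] [760. 110.  25.]
```

View pics/w2c.png

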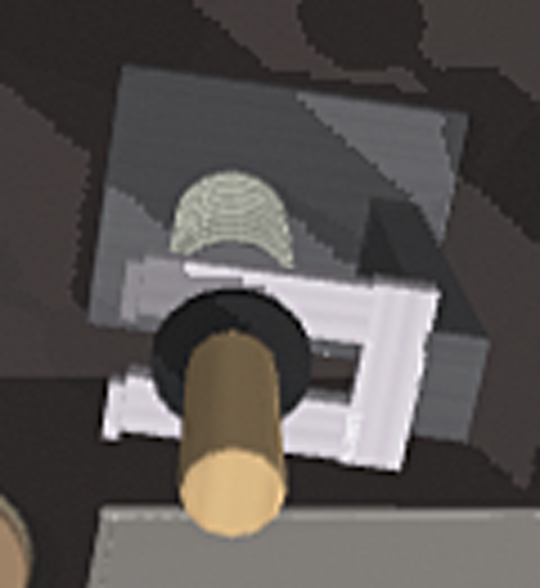

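Stand: origin (504.5,-369), yaw -8.2°. The brush axis agrees, and the handle top is at z≈235. The second view agrees within 2 mm. Now to grasp at z≈200.

Run:
```python
from h import *
plan([((504.5,-369,290),down(0),2),((504.5,-369,181),down(0),4)])
```

```text
turn [[0.1, -0.1, 0.1], [0.1, -0.1, 0.1], [0.0, 0.0, 0.0], [0.0, 0.0, 0.0], [0.0, 0.0, 0.0], [0.0, 0.0, 0.0]]
dp [[1.17, -2.23, 0.16], [1.16, -2.23, 0.16], [2.73, 0.0, 0.0], [2.72, 0.0, 0.0], [2.73, 0.0, 0.0], [2.72, -0.01, -0.01]]
n 6 end [ 504.5 -369.   181. ]
```

{"method": "jog_arm", "body": {
  "turn": [
    [0,0,0],
    [0,0,0],
    [0,0,0],
    [0,0,0],
    [0,0,0],
    [0,0,0]
  ],
  "dp": [
    [1.2,-2.4,0.2],
    [1.2,-2.4,0.1],
    [0,0,0],
    [2.2,0,0],
    [2.2,0,0],
    [0,0,0]
  ],
  "gripper": [0,0,0,0,0,0]
}}

```text
clock: 4.0
eef_pos: [507.2, -366.1, 246.1]
eef_rot: [-1.94, 1.568, -1.929]
wrist_force: [-0.1, 0.9, 1.4]
finger_gap: 94.0
```

Run:
```python
from h import *
st()
plan([((504.5,-369,181),down(0),3)])
```

```text
t 4.0 tcp [ 507.2 -366.1  246.1] jaw 0.6 tilt [-0.001 -0.003] gap 94.0 F [-0.1  0.9  1.4] j [-0.68  0.45  1.23 -0.    1.47 -0.69]
turn [[0.2, 0.0, 0.1], [0.2, 0.0, 0.0], [0.2, -0.1, 0.1]]
dp [[2.17, -0.09, -0.09], [2.17, -0.09, -0.09], [2.17, -0.09, -0.09]]
n 3 end [ 504.5 -369.   181. ]
```

{"method": "jog_arm", "body": {
  "turn": [
    [0.2,0,0],
    [0.2,0,0],
    [0.2,0,0],
    [0,0,0]
  ],
  "dp": [
    [2.2,-0.1,-0.1],
    [2.2,-0.1,-0.1],
    [2.2,-0.1,-0.1],
    [0,0,0]
  ],
  "gripper": [0,0,0,0]
}}

```text
clock: 4.5
eef_pos: [507.0, -366.5, 185.8]
eef_rot: [-0.964, 1.562, -0.96]
wrist_force: [0.4, 0.6, 0.3]
finger_gap: 93.7
```

Run:
```python
from h import *
st();snap('w3')
plan([((504.5,-369,181),down(0),1)])
```

```text
t 4.5 tcp [ 507.  -366.5  185.8] jaw 0.2 tilt [ 0.005 -0.008] gap 93.7 F [0.4 0.6 0.3] j [-0.68  0.48  1.32 -0.    1.33 -0.69]
turn [[0.2, 0.4, 0.5]]
dp [[0.62, -0.21, -0.3]]
n 1 end [ 504.5 -369.   181. ]
```

View pics/w3.png

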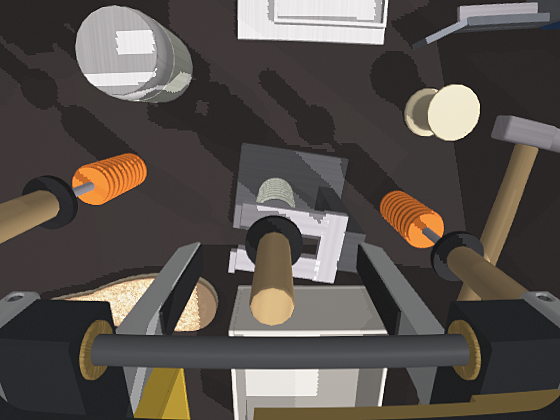

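{"method": "jog_arm", "body": {
  "turn": [
    [0,0.4,0.4],
    [0,0,0],
    [0,0,0]
  ],
  "dp": [
    [0.4,-0.3,-0.3],
    [0,0,0],
    [0,0,0]
  ],
  "gripper": [0,0,0]
}}

```text
clock: 4.92
eef_pos: [505.3, -370.3, 186.5]
eef_rot: [-0.979, 1.566, -0.975]
wrist_force: [-0.2, 0.3, 0.2]
finger_gap: 94.2
```

Run:
```python
from h import *
st();plan([((504.5,-369,181),down(0),1)])
```

```text
t 4.92 tcp [ 505.3 -370.3  186.5] jaw 0.2 tilt [ 0.003 -0.004] gap 94.2 F [-0.2  0.3  0.2] j [-0.69  0.48  1.31 -0.    1.34 -0.69]
turn [[0.2, 0.2, 0.2]]
dp [[0.55, 0.13, -0.08]]
n 1 end [ 504.5 -369.   181. ]
```

{"method": "jog_arm", "body": {
  "turn": [
    [0,0,0],
    [0,0,0],
    [0,0,0],
    [0,0,0],
    [0,0,0],
    [0,0,0],
    [0,0,0],
    [0,0,0]
  ],
  "dp": [
    [0.5,0.1,-0.1],
    [0,0,0],
    [0,0,0],
    [0,0,0],
    [0,0,0],
    [0,0,0],
    [0,0,0],
    [0,0,0]
  ],
  "gripper": [0,1,1,1,1,1,1,1],
  "grip_force": 30
}}

```text
clock: 5.92
eef_pos: [504.3, -369.2, 181.4]
eef_rot: [-0.953, 1.565, -0.949]
wrist_force: [-0.3, 0.4, 0.8]
finger_gap: 27.3
```

Run:
```python
from h import *
st()
```

```text
t 5.92 tcp [ 504.3 -369.2  181.4] jaw 0.2 tilt [ 0.003 -0.004] gap 27.3 F [-0.3  0.4  0.8] j [-0.69  0.48  1.32 -0.    1.33 -0.69]
```

{"method": "jog_arm", "body": {
  "turn": [
    [0,0,0],
    [0,0,0],
    [0,0,0],
    [0,0,0],
    [0,0,0]
  ],
  "dp": [
    [0,0,0],
    [0,0,0],
    [-0.7,0,0],
    [-1.0,0,0],
    [0,0,0]
  ],
  "gripper": [1,1,1,1,1]
}}

```text
clock: 6.55
eef_pos: [504.3, -369.2, 199.9]
eef_rot: [-0.934, 1.565, -0.93]
wrist_force: [-0.8, 0.5, -0.8]
finger_gap: 21.5
```

Run:
```python
from h import *
st();snap('w4');snap('s4','scene')
p=cv2.imread('pics/s4.png')[95:235,130:270];cv2.imwrite('pics/s4c.png',cv2.resize(p,None,fx=4,fy=4,interpolation=cv2.INTER_CUBIC))
```

```text
t 6.55 tcp [ 504.3 -369.2  199.9] jaw 0.2 tilt [ 0.003 -0.005] gap 21.5 F [-0.8  0.5 -0.8] j [-0.69  0.47  1.3  -0.    1.37 -0.69]
```

View pics/s4c.png

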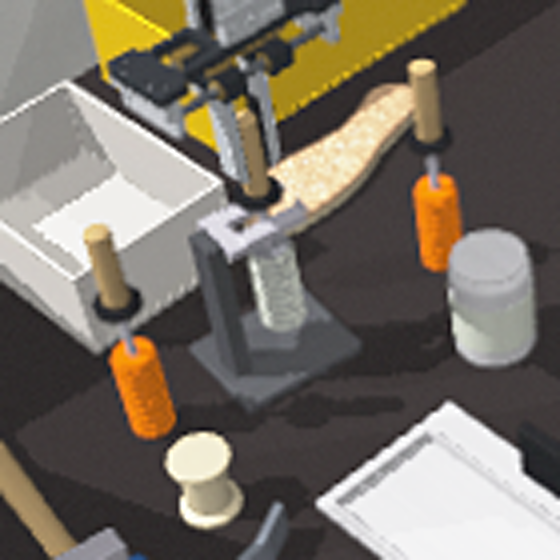

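View pics/w4.png

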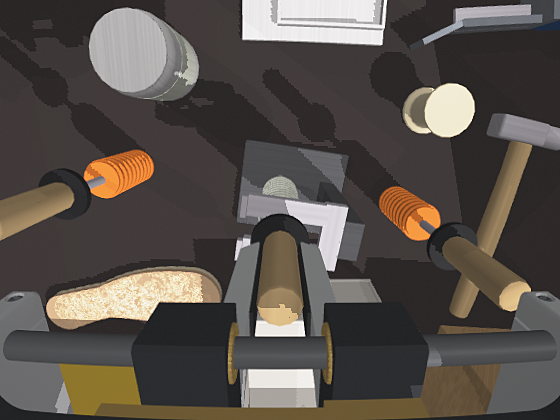

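The brush is held and lifted 18 mm, with the collar clear above the fork. Taking it out along the stand's -x.

{"method": "jog_arm", "body": {
  "turn": [
    [0,0,0],
    [0,0,0],
    [0,0,0],
    [0,0,0],
    [0,0,0],
    [0,0,0],
    [0,0,0],
    [0,0,0]
  ],
  "dp": [
    [0,0.4,-2.6],
    [0,0.4,-2.6],
    [0,0.4,-2.6],
    [0,0.2,-1.2],
    [-3,0,0],
    [-4,0,0],
    [-4,0,0],
    [-1,0,0]
  ],
  "gripper": [1,1,1,1,1,1,1,1]
}}

```text
clock: 7.65
eef_pos: [411.4, -354.0, 319.3]
eef_rot: [-2.501, 1.57, -2.497]
wrist_force: [0.5, 1.4, -1.4]
finger_gap: 21.6
```

Run:
```python
from h import *
st();plan([((430,-150,330),down(0),5),((430,50,330),down(0),5),((440,130,330),down(0),3)])
```

```text
t 7.65 tcp [ 411.4 -354.   319.3] jaw 0.2 tilt [-0.001 -0.001] gap 21.6 F [ 0.5  1.4 -1.4] j [-0.78  0.22  1.36 -0.    1.56 -0.78]
turn [[0.0, 0.0, 0.0], [0.1, 0.0, 0.0], [0.0, 0.0, 0.0], [0.1, 0.0, 0.0], [0.0, 0.0, 0.0], [0.0, 0.0, 0.0], [0.0, 0.0, 0.0], [0.0, 0.0, 0.0], [0.0, 0.0, 0.0], [0.0, 0.0, 0.0], [0.0, 0.0, 0.0], [0.0, 0.0, 0.0], [0.0, 0.0, 0.0]]
dp [[-0.22, 4.08, 0.39], [-0.22, 4.08, 0.39], [-0.21, 4.08, 0.38], [-0.22, 4.08, 0.38], [-0.21, 4.07, 0.38], [0.0, 4.0, 0.0], [0.0, 4.0, 0.0], [0.0, 4.0, 0.01], [-0.01, 4.0, 0.0], [0.0, 4.0, 0.01], [0.0, 2.67, 0.34], [0.0, 2.67, 0.33], [-0.01, 2.66, 0.34]]
n 13 end [440. 130. 330.]
```

{"method": "jog_arm", "body": {
  "turn": [
    [0,0,0],
    [0,0,0],
    [0,0,0],
    [0,0,0],
    [0,0,0],
    [0,0,0],
    [0,0,0],
    [0,0,0]
  ],
  "dp": [
    [-0.2,3,0.3],
    [-0.2,5,0.4],
    [-0.2,5,0.4],
    [-0.2,5,0.4],
    [0,5,0.4],
    [0,5,0],
    [0,5,0],
    [0,5,0]
  ],
  "gripper": [1,1,1,1,1,1,1,1]
}}

```text
clock: 8.65
eef_pos: [428.8, 35.8, 318.6]
eef_rot: [2.777, 1.559, 2.776]
wrist_force: [0.9, -0.3, -1.0]
finger_gap: 21.3
```

{"method": "jog_arm", "body": {
  "turn": [
    [0,0,0],
    [0,0,0],
    [0,0,0],
    [0,0,0]
  ],
  "dp": [
    [0,4,0],
    [0,4,0],
    [0,3,0],
    [0,0,0]
  ],
  "gripper": [1,1,1,1]
}}

```text
clock: 9.15
eef_pos: [427.4, 152.4, 314.3]
eef_rot: [2.956, 1.553, 2.96]
wrist_force: [-0.1, -0.3, -1.3]
finger_gap: 21.8
```

Run:
```python
from h import *
st();snap('t5','top');snap('s5','scene')
```

```text
t 9.15 tcp [427.4 152.4 314.3] jaw 0.3 tilt [-0.017  0.003] gap 21.8 F [-0.1 -0.3 -1.3] j [0.26 0.03 1.59 0.01 1.54 0.25]
```

View pics/t5.png

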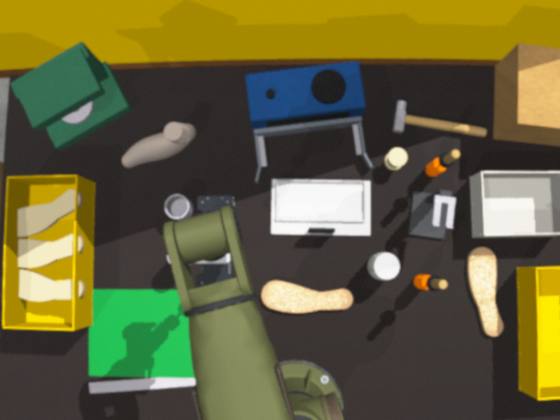

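View pics/s5.png

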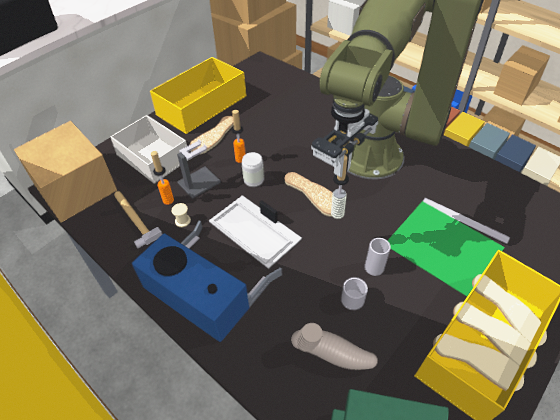

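Brush in hand at scene (340,195). Both cups are still in place, at scene (377,257) and (354,293), and no third cup is anywhere, including the spot the arm covered at the start. Checking how the brush sits in the hand and re-measuring the cups.

```bash
cat >> h.py <<'E'
def cups(nm,cam='scene',guess=dict(short=(543,311,65),tall=(413,296,110)),w=50):
    p,X=loadw(nm,cam);X=X.reshape(-1,3);X=X[~np.isnan(X[:,0])]
    for k,(x,y,h) in guess.items():
        t=X[(abs(X[:,0]-x)<w)&(abs(X[:,1]-y)<w)&(X[:,2]>h-7)&(X[:,2]<h+7)]
        if len(t)<8: print(k,'none',len(t));continue
        c,r=circ(t[:,:2]);print(k,len(t),'circ',c.round(1),round(r,1),'mid',((t[:,:2].max(0)+t[:,:2].min(0))/2).round(1),'z',np.median(t[:,2]).round(1))
E
python3 - <<'E'
from h import *
cups('s5')
p,X=loadw('s5','scene');P,r,s=pose()
ax=r.apply([1,0,0]);print('tool x',ax.round(3))
for nm,o in dict(tip=166.4,bristtop=81.4,collar=26.4).items(): print(nm,(P+ax*o).round(1),proj('scene',P+ax*o).round(1))
q=X[150:230,320:360].reshape(-1,3);q=q[~np.isnan(q[:,0])]
q=q[(abs(q[:,0]-427)<45)&(abs(q[:,1]-155)<45)]
for z in range(140,290,10):
    t=q[(q[:,2]>=z)&(q[:,2]<z+10)]
    if len(t)>4: print(z,len(t),'med',np.median(t,0).round(1),((t.min(0)+t.max(0))/2).round(1)[:2])
cv2.imwrite('pics/s5c.png',cv2.resize(p[130:240,300:390],None,fx=5,fy=5,interpolation=cv2.INTER_CUBIC))
E
```

```text
short 132 circ [542.9 310.1] 31.0 mid [542.8 310.3] z 62.5
tall 107 circ [412.9 295. ] 26.4 mid [412.6 294.6] z 108.6
tool x [-0.017  0.003 -1.   ]
tip [424.8 151.3 148.3] [[337.  213.5]]
bristtop [426.3 151.1 233.2] [[339.1 193.3]]
collar [427.2 150.9 288.2] [[340.5 179. ]]
150 30 med [436.9 160.6 154.1] [430.9 154.6]
160 30 med [438.4 159.4 164.6] [430.9 154.7]
170 34 med [438.7 159.8 173.9] [430.3 152.8]
180 31 med [438.4 161.8 185. ] [432.2 154.5]
190 30 med [438.9 161.7 194.3] [434.7 156.3]
200 29 med [441.  157.1 202.6] [430.7 153.7]
210 39 med [439.1 162.1 212.8] [431.2 153.9]
220 36 med [439.4 157.9 223.5] [433.8 153.1]
230 107 med [429.8 153.8 235. ] [427.3 150.9]
240 7 med [428.5 152.3 245.9] [429.6 152.2]
250 8 med [429.3 152.6 255.4] [427.4 151.7]
260 8 med [428.2 152.4 264.6] [429.1 152.1]
280 16 med [441.8 157.9 288.5] [435.3 153.7]
```

View pics/s5c.png

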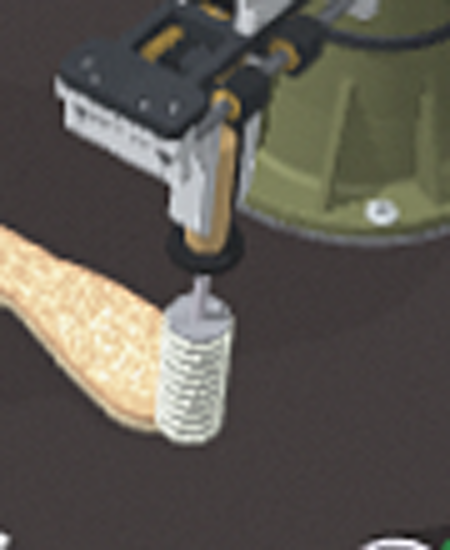

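Run:
```python
from h import *
plan([((412.7,295.5,320),down(0),5)])
```

```text
turn [[0.0, -0.2, 0.0], [0.0, -0.2, 0.0], [0.0, -0.2, -0.1], [0.1, -0.2, 0.0], [0.0, -0.2, -0.1]]
dp [[-0.09, 2.89, -0.29], [-0.1, 2.9, -0.29], [-0.1, 2.89, -0.29], [-0.1, 2.9, -0.3], [-0.1, 2.89, -0.29]]
n 5 end [412.7 295.5 320. ]
```

{"method": "jog_arm", "body": {
  "turn": [
    [0,-0.2,0],
    [0,-0.2,0],
    [0,-0.2,0],
    [0,-0.2,0],
    [0,-0.2,0],
    [0,0,0]
  ],
  "dp": [
    [-0.1,2.9,-0.3],
    [-0.1,2.9,-0.3],
    [-0.1,2.9,-0.3],
    [-0.1,2.9,-0.3],
    [-0.1,2.6,-0.3],
    [0,0,0]
  ],
  "gripper": [1,1,1,1,1,1]
}}

```text
clock: 10.0
eef_pos: [414.5, 290.5, 318.2]
eef_rot: [1.867, 1.57, 1.86]
wrist_force: [-0.7, -0.3, -1.8]
finger_gap: 21.3
```

Run:
```python
from h import *
st();plan([((412.7,295.5,320),down(0),1)])
```

```text
t 10.0 tcp [414.5 290.5 318.2] jaw -0.4 tilt [-0.     0.001] gap 21.3 F [-0.7 -0.3 -1.8] j [0.54 0.14 1.46 0.   1.54 0.54]
turn [[-0.4, 0.0, -0.1]]
dp [[-0.18, 0.49, -0.18]]
n 1 end [412.7 295.5 320. ]
```

{"method": "jog_arm", "body": {
  "turn": [
    [0,0,0],
    [0,0,0],
    [0,0,0],
    [0,0,0]
  ],
  "dp": [
    [0,0.5,-0.2],
    [0,0,0],
    [2,0,0],
    [0,0,0]
  ],
  "gripper": [1,1,1,1]
}}

```text
clock: 10.5
eef_pos: [413.5, 292.6, 297.9]
eef_rot: [1.726, 1.57, 1.715]
wrist_force: [-0.7, 0.4, 0.3]
finger_gap: 21.6
```

Run:
```python
from h import *
st();plan([((412.7,295.5,300),down(0),1)]);snap('s6','scene');cups('s6')
p,X=loadw('s6','scene');cv2.imwrite('pics/s6c.png',cv2.resize(p[170:310,330:440],None,fx=4.5,fy=4.2,interpolation=cv2.INTER_CUBIC))
q=X.reshape(-1,3);q=q[~np.isnan(q[:,0])];q=q[(abs(q[:,0]-413)<45)&(abs(q[:,1]-296)<45)]
for z in range(130,230,10):
    t=q[(q[:,2]>=z)&(q[:,2]<z+10)]
    if len(t)>4: print(z,len(t),'med',np.median(t,0).round(1),((t.min(0)+t.max(0))/2).round(1)[:2])
P,r,s=pose();print(proj('scene',P+r.apply([166.4,0,0])))
```

```text
t 10.5 tcp [413.5 292.6 297.9] jaw -0.6 tilt [-0.     0.001] gap 21.6 F [-0.7  0.4  0.3] j [0.54 0.15 1.5  0.   1.5  0.55]
turn [[-0.6, 0.0, 0.0]]
dp [[-0.21, 0.29, -0.08]]
n 1 end [412.7 295.5 300. ]
short 137 circ [543.3 310.2] 31.0 mid [542.1 310.6] z 62.4
tall 80 circ [413.5 295.1] 26.0 mid [414.1 295. ] z 108.3
130 23 med [427.9 295.6 137.9] [424.3 292.2]
140 29 med [428.8 300.4 146.8] [419.5 295.3]
150 33 med [428.  299.3 155.9] [422.7 293.9]
160 29 med [427.7 298.2 166.5] [422.2 295.9]
170 34 med [427.8 298.5 175.6] [420.3 293.3]
180 29 med [428.  298.2 185.9] [421.8 295.3]
190 34 med [426.9 298.4 194.6] [420.2 292.9]
200 33 med [428.4 298.9 204.6] [421.3 295.5]
210 98 med [418.2 295.2 217.1] [415.9 292.2]
220 26 med [416.2 294.  221. ] [417.1 292.5]
[[380.04537096 240.49788458]]
```

View pics/s6c.png

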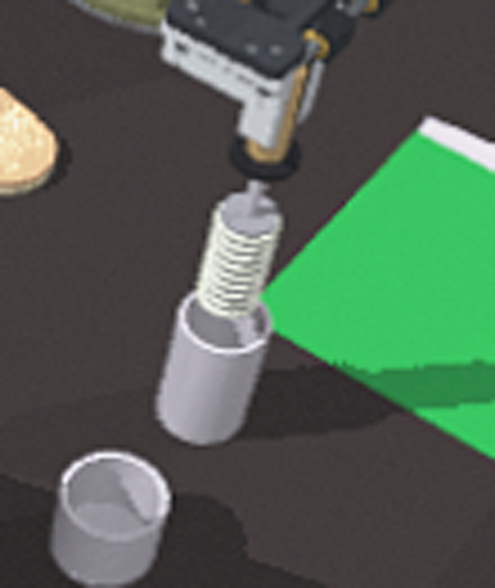

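{"method": "jog_arm", "body": {
  "turn": [
    [0,0,0],
    [0,0,0],
    [0,0,0],
    [0,0,0],
    [0,0,0],
    [0,0,0]
  ],
  "dp": [
    [0,0.4,0],
    [1.5,0,0],
    [2.5,0,0],
    [2.5,0,0],
    [2.0,0,0],
    [0,0,0]
  ],
  "gripper": [1,1,1,1,1,1]
}}

```text
clock: 11.3
eef_pos: [414.1, 297.1, 210.6]
eef_rot: [0.729, 1.567, 0.719]
wrist_force: [0.6, 0.1, -1.0]
finger_gap: 21.5
```

Run:
```python
from h import *
st();plan([((413,295.2,180),down(0),3)])
```

```text
t 11.3 tcp [414.1 297.1 210.6] jaw -0.6 tilt [0.003 0.002] gap 21.5 F [ 0.6  0.1 -1. ] j [0.55 0.2  1.63 0.   1.31 0.56]
turn [[-0.2, 0.1, 0.0], [-0.2, 0.0, -0.1], [-0.2, 0.1, 0.0]]
dp [[1.02, -0.07, -0.04], [1.02, -0.06, -0.04], [1.02, -0.07, -0.04]]
n 3 end [413.  295.2 180. ]
```

{"method": "jog_arm", "body": {
  "turn": [
    [0,0.2,0],
    [0,0,0],
    [0,0,0],
    [0,0,0]
  ],
  "dp": [
    [1.2,-0.1,0],
    [1.2,-0.1,0],
    [0.6,0,0],
    [0,0,0]
  ],
  "gripper": [1,1,1,1]
}}

```text
clock: 11.8
eef_pos: [414.5, 295.3, 179.7]
eef_rot: [1.429, 1.567, 1.418]
wrist_force: [1.0, 0.6, -0.8]
finger_gap: 21.8
```

Run:
```python
from h import *
st();plan([((413,295.2,172.5),down(0),2)])
```

```text
t 11.8 tcp [414.5 295.3 179.7] jaw -0.6 tilt [0.001 0.003] gap 21.8 F [ 1.   0.6 -0.8] j [0.55 0.23 1.67 0.   1.24 0.55]
turn [[-0.3, 0.0, -0.1], [-0.3, 0.0, -0.1]]
dp [[0.36, -0.01, -0.08], [0.36, 0.0, -0.07]]
n 2 end [413.  295.2 172.5]
```

{"method": "jog_arm", "body": {
  "turn": [
    [0,0,0],
    [0,0,0],
    [0,0,0],
    [0,0,0],
    [0,0,0]
  ],
  "dp": [
    [0.4,0,-0.1],
    [0.2,0,0],
    [0.2,0,0],
    [0.2,0,0],
    [0,0,0]
  ],
  "gripper": [1,1,1,1,1]
}}

```text
clock: 12.42
eef_pos: [414.6, 296.4, 172.8]
eef_rot: [0.913, 1.562, 0.903]
wrist_force: [-0.1, 0.0, -0.3]
finger_gap: 21.9
```

Run:
```python
from h import *
st()
```

```text
t 12.43 tcp [414.6 296.4 172.8] jaw -0.6 tilt [0.005 0.007] gap 21.9 F [-0.1  0.  -0.3] j [0.55 0.24 1.68 0.   1.22 0.56]
```

{"method": "jog_arm", "body": {
  "turn": [
    [0,0.2,0.3],
    [0,0,0],
    [0,0,0]
  ],
  "dp": [
    [0.2,0,-0.1],
    [0.2,0,0],
    [0,0,0]
  ],
  "gripper": [1,1,1]
}}

```text
clock: 12.8
eef_pos: [415.2, 297.2, 172.5]
eef_rot: [1.123, 1.553, 1.113]
wrist_force: [-0.4, 0.6, -1.0]
finger_gap: 21.8
```

{"method": "jog_arm", "body": {
  "turn": [
    [0,0,0],
    [0,0,0]
  ],
  "dp": [
    [0.3,0,0],
    [0,0,0]
  ],
  "gripper": [1,1]
}}

```text
clock: 13.05
eef_pos: [416.3, 298.1, 172.4]
eef_rot: [1.025, 1.548, 1.015]
wrist_force: [0.3, -0.1, -0.8]
finger_gap: 21.8
```

Run:
```python
from h import *
st();snap('s7','scene');cups('s7')
p,X=loadw('s7','scene');cv2.imwrite('pics/s7c.png',cv2.resize(p[170:310,330:440],None,fx=4.5,fy=4.2,interpolation=cv2.INTER_CUBIC))
P,r,s=pose();print(s['moment'],s['effort']);print('collar exp',proj('scene',P+r.apply([26.4,0,0])),proj('scene',P+r.apply([81.4,0,0])))
plan([((413,295.2,172.5),down(0),1)])
```

```text
t 13.05 tcp [416.3 298.1 172.4] jaw -0.6 tilt [0.012 0.019] gap 21.8 F [ 0.3 -0.1 -0.8] j [0.54 0.23 1.68 0.01 1.2  0.55]
short 130 circ [543.2 310.2] 31.0 mid [542.4 310.5] z 62.9
tall 87 circ [413.7 295.1] 24.5 mid [414.7 294.8] z 108.5
[ 0.03824815 -0.02699616  0.02232729] [ 2.89348868e-02 -4.80777311e+01 -3.38852906e+01  1.02105215e-01
  6.08002371e-02  3.44997672e-03]
collar exp [[381.97108644 239.22158777]] [[379.05113319 251.3754251 ]]
turn [[-0.6, 0.7, -1.1]]
dp [[-0.04, -0.3, -0.33]]
n 1 end [413.  295.2 172.5]
```

View pics/s7c.png

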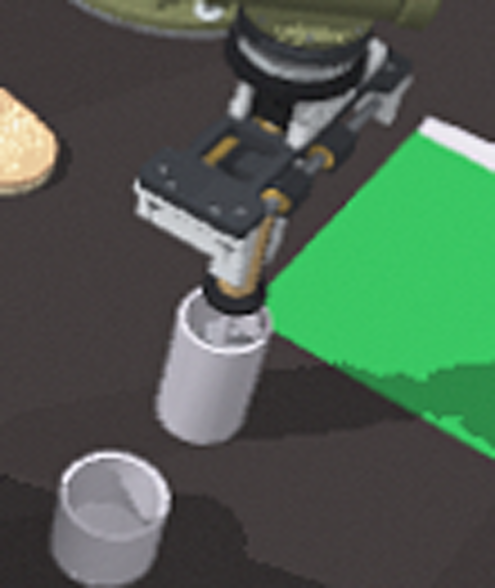

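{"method": "jog_arm", "body": {
  "turn": [
    [0,0.7,-1.1],
    [0,0,0]
  ],
  "dp": [
    [0.1,-0.3,-0.3],
    [0.2,0,0]
  ],
  "gripper": [1,1]
}}

```text
clock: 13.35
eef_pos: [415.4, 296.5, 171.7]
eef_rot: [0.578, 1.564, 0.568]
wrist_force: [-3.5, -2.0, 27.7]
finger_gap: 21.4
```

Run:
```python
from h import *
st();P,r,s=pose();print((P+r.apply([166.4,0,0])).round(1));plan([((413,295.2,170),down(0),1)])
```

```text
t 13.35 tcp [415.4 296.5 171.7] jaw -0.6 tilt [0.006 0.004] gap 21.4 F [-3.5 -2.  27.7] j [0.55 0.24 1.68 0.   1.22 0.56]
[416.4 297.1   5.3]
turn [[-0.6, 0.3, -0.2]]
dp [[0.17, -0.13, -0.24]]
n 1 end [413.  295.2 170. ]
```

Bottom contact (27 N) at TCP z=171.7, as expected. Stroking up to the mouth.

{"method": "jog_arm", "body": {
  "turn": [
    [0,0.2,-0.2],
    [0,0,0],
    [0,0,0],
    [0,0,0],
    [0,0,0],
    [0,0,0]
  ],
  "dp": [
    [-1,0,-0.2],
    [-2.5,0,0],
    [-2.5,0,0],
    [-2.5,0,0],
    [-2,0,0],
    [0,0,0]
  ],
  "gripper": [1,1,1,1,1,1]
}}

```text
clock: 14.1
eef_pos: [412.1, 295.9, 277.8]
eef_rot: [-2.196, 1.566, -2.206]
wrist_force: [0.2, 0.4, -1.0]
finger_gap: 21.4
```

Run:
```python
from h import *
st();plan([((413,295.2,279),down(0),1)])
```

```text
t 14.1 tcp [412.1 295.9 277.8] jaw -0.6 tilt [-0.003 -0.004] gap 21.4 F [ 0.2  0.4 -1. ] j [ 0.55  0.16  1.53 -0.    1.46  0.56]
turn [[-0.6, -0.2, 0.2]]
dp [[-0.12, -0.07, 0.09]]
n 1 end [413.  295.2 279. ]
```

{"method": "jog_arm", "body": {
  "turn": [
    [0,-0.2,0.2],
    [0,0,0],
    [0,0,0],
    [0,0,0],
    [0,0,0],
    [0,0,0]
  ],
  "dp": [
    [1,0,0.1],
    [2.5,0,0],
    [2.5,0,0],
    [2.3,0,0],
    [1.2,0,0],
    [0,0,0]
  ],
  "gripper": [1,1,1,1,1,1]
}}

```text
clock: 14.85
eef_pos: [410.5, 293.9, 171.4]
eef_rot: [-2.476, 1.562, -2.486]
wrist_force: [-0.1, -0.8, 5.4]
finger_gap: 21.5
```

Run:
```python
from h import *
st();plan([((413,295.2,171),down(0),1)])
```

```text
t 14.85 tcp [410.5 293.9 171.4] jaw -0.6 tilt [-0.007 -0.005] gap 21.5 F [-0.1 -0.8  5.4] j [ 0.55  0.24  1.68 -0.    1.23  0.56]
turn [[-0.6, -0.4, 0.3]]
dp [[0.04, 0.13, 0.24]]
n 1 end [413.  295.2 171. ]
```

{"method": "jog_arm", "body": {
  "turn": [
    [0,-0.4,0.3],
    [0,0,0],
    [0,0,0],
    [0,0,0],
    [0,0,0],
    [0,0,0],
    [0,0,0]
  ],
  "dp": [
    [-1,0.1,0.2],
    [-2.5,0,0],
    [-2.5,0,0],
    [-2.5,0,0],
    [-2.5,0,0],
    [-2.5,0,0],
    [0,0,0]
  ],
  "gripper": [1,1,1,1,1,1,1]
}}

```text
clock: 15.72
eef_pos: [413.0, 295.1, 316.0]
eef_rot: [0.569, 1.563, 0.559]
wrist_force: [-0.4, -0.1, -1.3]
finger_gap: 21.9
```

Run:
```python
from h import *
st();snap('s8','scene');cups('s8');plan([((543,310.5,300),down(0),5)])
```

```text
t 15.72 tcp [413.  295.1 316. ] jaw -0.6 tilt [0.007 0.004] gap 21.9 F [-0.4 -0.1 -1.3] j [0.55 0.14 1.46 0.   1.53 0.56]
short 129 circ [543.3 310.1] 30.9 mid [543.5 309.9] z 62.4
tall 90 circ [413.3 295.1] 25.9 mid [414.7 295.2] z 108.1
turn [[-0.1, 0.1, 0.0], [-0.1, 0.0, 0.0], [-0.1, 0.1, -0.1], [-0.1, 0.0, 0.0], [-0.2, 0.1, -0.1]]
dp [[0.31, 0.34, 2.6], [0.3, 0.33, 2.6], [0.3, 0.33, 2.61], [0.29, 0.33, 2.6], [0.3, 0.32, 2.61]]
n 5 end [543.  310.5 300. ]
```

{"method": "jog_arm", "body": {
  "turn": [
    [0,0.3,-0.2],
    [0,0,0],
    [0,0,0],
    [0,0,0],
    [0,0,0],
    [0,0,0]
  ],
  "dp": [
    [0,0.3,2.6],
    [0,0.3,2.7],
    [0,0.3,2.7],
    [0,0.3,2.7],
    [0,0.3,2.6],
    [0,0,0]
  ],
  "gripper": [1,1,1,1,1,1]
}}

```text
clock: 16.52
eef_pos: [548.4, 308.3, 306.6]
eef_rot: [-2.663, 1.561, -2.672]
wrist_force: [0.1, 0.3, 0.2]
finger_gap: 22.0
```

Run:
```python
from h import *
st();plan([((543,310.5,250),down(0),4)])
```

```text
t 16.52 tcp [548.4 308.3 306.6] jaw -0.6 tilt [-0.009 -0.004] gap 22.0 F [0.1 0.3 0.2] j [ 0.45  0.44  1.1  -0.    1.61  0.46]
turn [[-0.1, -0.1, 0.1], [-0.2, -0.1, 0.1], [-0.1, -0.1, 0.0], [-0.2, -0.2, 0.1]]
dp [[1.41, 0.06, -0.12], [1.42, 0.06, -0.13], [1.41, 0.06, -0.13], [1.42, 0.05, -0.13]]
n 4 end [543.  310.5 250. ]
```

{"method": "jog_arm", "body": {
  "turn": [
    [0,-0.2,0.1],
    [0,-0.2,0.1],
    [0,0,0],
    [0,0,0],
    [0,0,0]
  ],
  "dp": [
    [1.2,0.1,-0.3],
    [1.4,0,-0.2],
    [1.4,0,0],
    [1.0,0,0],
    [0,0,0]
  ],
  "gripper": [1,1,1,1,1]
}}

```text
clock: 17.15
eef_pos: [539.7, 309.3, 251.3]
eef_rot: [-2.694, 1.566, -2.702]
wrist_force: [0.6, -0.1, -0.4]
finger_gap: 21.7
```

Run:
```python
from h import *
st();snap('s9','scene');plan([((543,310.5,180),down(0),4)])
P,r,s=pose();print((P+r.apply([165.7,0,0])).round(1))
```

```text
t 17.15 tcp [539.7 309.3 251.3] jaw -0.5 tilt [-0.004 -0.002] gap 21.7 F [ 0.6 -0.1 -0.4] j [0.46 0.44 1.23 0.   1.48 0.47]
turn [[-0.1, 0.0, 0.0], [-0.1, -0.1, 0.0], [-0.1, 0.0, 0.0], [-0.2, -0.1, 0.1]]
dp [[1.8, 0.03, 0.08], [1.8, 0.03, 0.08], [1.8, 0.03, 0.08], [1.79, 0.03, 0.08]]
n 4 end [543.  310.5 180. ]
[539.4 309.1  86.2]
```

{"method": "jog_arm", "body": {
  "turn": [
    [0,0,0],
    [0,0,0],
    [0,0,0],
    [0,0,0],
    [0,0,0],
    [0,0,0]
  ],
  "dp": [
    [1.5,0.1,0.3],
    [2.0,0,0.1],
    [1.8,0,0],
    [1.2,0,0],
    [0.7,0,0],
    [0,0,0]
  ],
  "gripper": [1,1,1,1,1,1]
}}

```text
clock: 17.95
eef_pos: [544.8, 310.5, 176.1]
eef_rot: [-2.735, 1.569, -2.743]
wrist_force: [0.6, -0.4, -0.1]
finger_gap: 21.6
```

Run:
```python
from h import *
st();plan([((543,310.5,170),down(0),1)])
```

```text
t 17.95 tcp [544.8 310.5 176.1] jaw -0.5 tilt [-0.002 -0.001] gap 21.6 F [ 0.6 -0.4 -0.1] j [0.46 0.5  1.32 0.   1.33 0.47]
turn [[-0.5, -0.1, 0.0]]
dp [[0.61, 0.0, -0.18]]
n 1 end [543.  310.5 170. ]
```

{"method": "jog_arm", "body": {
  "turn": [
    [0,0,0],
    [0,0,0]
  ],
  "dp": [
    [0.5,0,-0.2],
    [0.2,0,0]
  ],
  "gripper": [1,1]
}}

```text
clock: 18.2
eef_pos: [543.4, 311.0, 171.3]
eef_rot: [0.58, 1.569, 0.571]
wrist_force: [-4.1, -2.6, 14.4]
finger_gap: 21.6
```

Bottom contact (14 N) in the short cup. Up to the mouth (65 mm), then down again.

{"method": "jog_arm", "body": {
  "turn": [
    [0,0,0],
    [0,0,0],
    [0,0,0],
    [0,0,0],
    [0,0,0]
  ],
  "dp": [
    [-1,0,0],
    [-2,0,0],
    [-2,0,0],
    [-1.2,0,0],
    [0,0,0]
  ],
  "gripper": [1,1,1,1,1]
}}

```text
clock: 18.82
eef_pos: [543.3, 311.1, 237.6]
eef_rot: [0.512, 1.566, 0.504]
wrist_force: [-0.2, 0.1, -1.7]
finger_gap: 21.7
```

Run:
```python
from h import *
st();plan([((543,310.5,232),down(0),1)])
```

```text
t 18.82 tcp [543.3 311.1 237.6] jaw -0.5 tilt [0.004 0.002] gap 21.7 F [-0.2  0.1 -1.7] j [0.46 0.45 1.24 0.   1.44 0.47]
turn [[-0.5, 0.2, -0.1]]
dp [[0.56, -0.06, -0.03]]
n 1 end [543.  310.5 232. ]
```

{"method": "jog_arm", "body": {
  "turn": [
    [0,0.2,-0.1],
    [0,0,0],
    [0,0,0],
    [0,0,0],
    [0,0,0]
  ],
  "dp": [
    [1,0,0],
    [2,0,0],
    [2,0,0],
    [1.0,0,0],
    [0.3,0,0]
  ],
  "gripper": [1,1,1,1,1]
}}

```text
clock: 19.45
eef_pos: [543.0, 311.1, 170.4]
eef_rot: [3.111, 1.57, 3.103]
wrist_force: [-4.5, -1.1, 36.8]
finger_gap: 21.6
```

Run:
```python
from h import *
st()
```

```text
t 19.45 tcp [543.  311.1 170.4] jaw -0.5 tilt [-0.001  0.   ] gap 21.6 F [-4.5 -1.1 36.8] j [0.46 0.5  1.33 0.   1.32 0.47]
```

{"method": "jog_arm", "body": {
  "turn": [
    [0,0,0],
    [0,0,0],
    [0,0,0],
    [0,0,0],
    [0,0,0],
    [0,0,0],
    [0,0,0],
    [0,0,0]
  ],
  "dp": [
    [-1,0,0],
    [-3,0,0],
    [-4,0,0],
    [-4,0,0],
    [-3,-1,-1],
    [0,-4,-3],
    [0,-4.5,-3],
    [0,-4.5,-1]
  ],
  "gripper": [1,1,1,1,1,1,1,1]
}}

```text
clock: 20.45
eef_pos: [459.5, 170.0, 323.6]
eef_rot: [-2.703, 1.567, -2.708]
wrist_force: [0.9, -0.1, -1.3]
finger_gap: 21.5
```

Run:
```python
from h import *
st();snap('s10','scene');cups('s10');plan([((430,0,322),down(0),4),((415.4,-356,322),down(0),8)])
p,X=loadw('s10','scene');cv2.imwrite('pics/s10c.png',cv2.resize(p[100:330,230:440],None,fx=3,fy=2.6,interpolation=cv2.INTER_CUBIC))
```

```text
t 20.45 tcp [459.5 170.  323.6] jaw -0.3 tilt [-0.003 -0.001] gap 21.5 F [ 0.9 -0.1 -1.3] j [ 0.28  0.1   1.49 -0.    1.56  0.29]
short 133 circ [543.1 310.5] 31.1 mid [543.2 310.6] z 62.6
tall 114 circ [412.8 295.3] 26.5 mid [412.6 295.1] z 107.5
turn [[-0.1, 0.0, 0.0], [-0.1, -0.1, 0.1], [-0.1, 0.0, 0.0], [-0.1, -0.1, 0.1], [0.0, 0.0, 0.0], [0.0, 0.0, 0.0], [0.0, 0.0, 0.0], [0.0, 0.0, 0.0], [0.0, 0.0, 0.0], [0.0, 0.0, 0.0], [0.0, 0.0, 0.0], [0.0, 0.0, 0.0]]
dp [[0.06, -4.16, -0.7], [0.06, -4.16, -0.71], [0.06, -4.16, -0.71], [0.05, -4.16, -0.72], [0.0, -4.45, -0.18], [0.0, -4.45, -0.18], [0.0, -4.45, -0.18], [-0.01, -4.45, -0.18], [0.0, -4.45, -0.18], [-0.01, -4.45, -0.18], [0.0, -4.45, -0.18], [-0.01, -4.45, -0.19]]
n 12 end [ 415.4 -356.   322. ]
```

View pics/s10c.png

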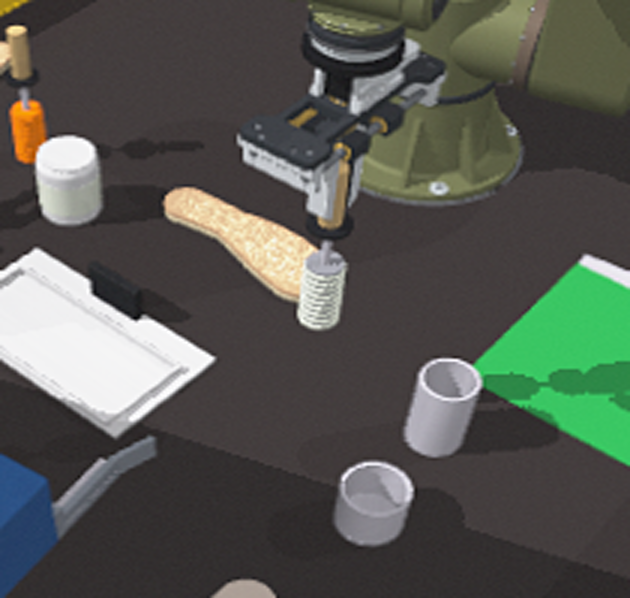

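Both cups are brushed and undisturbed. Taking the brush back to its stand.

{"method": "jog_arm", "body": {
  "turn": [
    [0,0,0],
    [0,0,0],
    [0,0,0],
    [0,0,0],
    [0,0,0],
    [0,0,0],
    [0,0,0],
    [0,0,0]
  ],
  "dp": [
    [0,-4,-0.7],
    [0,-5,-0.8],
    [0,-5,-0.8],
    [0,-5,-0.8],
    [0,-5,-0.2],
    [0,-5,-0.2],
    [0,-5,-0.2],
    [0,-5,-0.2]
  ],
  "gripper": [1,1,1,1,1,1,1,1]
}}

```text
clock: 21.5
eef_pos: [414.6, -234.2, 326.0]
eef_rot: [-1.661, 1.568, -1.666]
wrist_force: [1.0, 0.8, -0.6]
finger_gap: 21.6
```

Run:
```python
from h import *
st();plan([((415.4,-356,322),down(0),4)])
```

```text
t 21.5 tcp [ 414.6 -234.2  326. ] jaw -0.3 tilt [-0.    -0.003] gap 21.6 F [ 1.   0.8 -0.6] j [-0.59  0.07  1.52 -0.    1.55 -0.58]
turn [[-0.1, 0.0, 0.0], [-0.1, 0.0, 0.1], [0.0, 0.0, 0.0], [-0.1, 0.0, 0.1]]
dp [[0.11, -3.04, 0.04], [0.11, -3.04, 0.03], [0.1, -3.05, 0.02], [0.11, -3.04, 0.03]]
n 4 end [ 415.4 -356.   322. ]
```

{"method": "jog_arm", "body": {
  "turn": [
    [0,0,0],
    [0,0,0],
    [0,0,0],
    [0,0,0],
    [0,0,0],
    [0,0,0],
    [0,0,0],
    [0,0,0]
  ],
  "dp": [
    [0,-3,0],
    [0,-3,0],
    [0,-3,0],
    [0,-2.6,0],
    [0,0,0],
    [3,0,0],
    [3,0,0],
    [0,0,0]
  ],
  "gripper": [1,1,1,1,1,1,1,1]
}}

```text
clock: 22.5
eef_pos: [412.7, -355.5, 264.1]
eef_rot: [-2.227, 1.568, -2.236]
wrist_force: [0.6, -0.0, -1.0]
finger_gap: 21.6
```

Run:
```python
from h import *
st();plan([((415.4,-356,199),down(0),3)])
```

```text
t 22.5 tcp [ 412.7 -355.5  264.1] jaw -0.5 tilt [-0.001 -0.002] gap 21.6 F [ 0.6 -0.  -1. ] j [-0.78  0.25  1.45 -0.    1.44 -0.77]
turn [[-0.2, 0.0, 0.0], [-0.2, 0.0, 0.1], [-0.1, -0.1, 0.0]]
dp [[2.17, -0.01, 0.09], [2.17, -0.01, 0.09], [2.17, -0.02, 0.1]]
n 3 end [ 415.4 -356.   199. ]
```

{"method": "jog_arm", "body": {
  "turn": [
    [0,0,0],
    [0,0,0],
    [0,0,0],
    [0,0,0]
  ],
  "dp": [
    [2.1,0,0.1],
    [2.1,0,0.1],
    [2.0,0,0.1],
    [0,0,0]
  ],
  "gripper": [1,1,1,1]
}}

```text
clock: 23.0
eef_pos: [417.8, -355.0, 207.1]
eef_rot: [-1.031, 1.563, -1.038]
wrist_force: [0.8, -0.4, -1.0]
finger_gap: 21.4
```

Run:
```python
from h import *
st();snap('s11','scene');snap('w11');p,X=loadw('s11','scene');cv2.imwrite('pics/s11c.png',cv2.resize(p[95:235,130:270],None,fx=4,fy=4,interpolation=cv2.INTER_CUBIC))
# collar height
q=X.reshape(-1,3);c=p.reshape(-1,3).astype(int)
P,r,s=pose()
m=(abs(q[:,0]-P[0])<30)&(abs(q[:,1]-P[1])<30)&(q[:,2]>130)&(q[:,2]<200)
for z in range(60,200,6):
    t=q[(abs(q[:,0]-P[0])<35)&(abs(q[:,1]-P[1])<35)&(q[:,2]>=z)&(q[:,2]<z+6)]
    if len(t)>4: print(z,len(t),np.median(t,0).round(1),t[:,:2].min(0).round(),t[:,:2].max(0).round())
plan([((415.4,-356,199),down(0),1)])
```

```text
t 23.0 tcp [ 417.8 -355.   207.1] jaw -0.4 tilt [ 0.004 -0.007] gap 21.4 F [ 0.8 -0.4 -1. ] j [-0.77  0.29  1.53 -0.    1.31 -0.76]
60 15 [ 429.9 -344.2   62.2] [ 407. -365.] [ 439. -336.]
66 17 [ 426.7 -342.6   69.4] [ 405. -354.] [ 436. -336.]
72 10 [ 423.6 -345.5   74.4] [ 401. -360.] [ 435. -339.]
78 14 [ 429.6 -343.2   80.6] [ 408. -365.] [ 436. -337.]
84 12 [ 424.5 -342.    86.2] [ 408. -364.] [ 434. -338.]
90 15 [ 427.6 -341.6   93.2] [ 409. -359.] [ 437. -338.]
96 7 [ 419.5 -342.1   98.8] [ 407. -352.] [ 436. -339.]
102 14 [ 432.5 -344.1  103.9] [ 406. -356.] [ 437. -336.]
108 13 [ 428.3 -341.   111.3] [ 412. -364.] [ 435. -335.]
114 11 [ 430.2 -340.9  114.9] [ 409. -356.] [ 437. -336.]
120 26 [ 427.9 -345.8  124.4] [ 403. -360.] [ 436. -334.]
126 37 [ 421.  -352.   128.3] [ 400. -371.] [ 436. -337.]
132 7 [ 420.4 -348.4  133.3] [ 415. -362.] [ 428. -339.]
150 5 [ 420.3 -350.8  151.8] [ 418. -354.] [ 422. -347.]
180 22 [ 429.2 -343.9  184.2] [ 398. -365.] [ 438. -335.]
186 40 [ 423.9 -346.   188.5] [ 400. -374.] [ 437. -333.]
192 10 [ 426.4 -346.4  193.8] [ 416. -357.] [ 429. -341.]
198 12 [ 420.6 -345.9  200.8] [ 410. -350.] [ 426. -341.]
turn [[-0.4, 0.3, 0.5]]
dp [[0.96, -0.04, -0.29]]
n 1 end [ 415.4 -356.   199. ]
```

View pics/s11c.png

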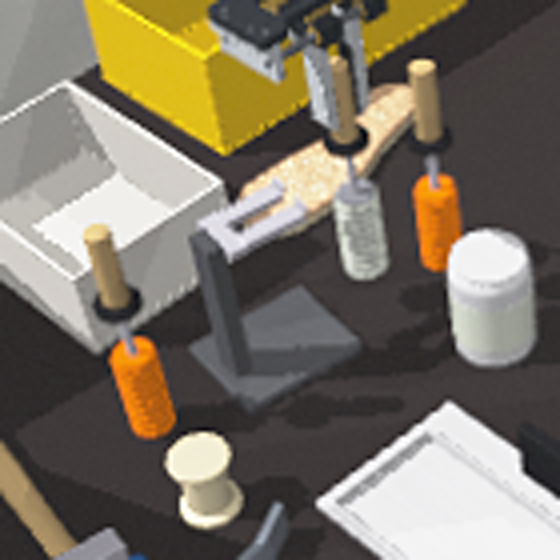

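View pics/w11.png

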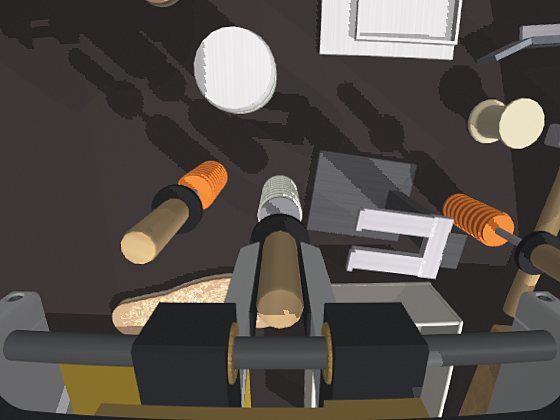

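The wrist view shows the empty fork (348–455, 205–278), open towards the brush. I'll refine its centreline from this view.

Run:
```python
from h import *
for nm,cam in(('w11','wrist'),('s11','scene')):
    p,X=loadw(nm,cam);Y=X.reshape(-1,3);col=p.reshape(-1,3).astype(int)
    m=(Y[:,0]>450)&(Y[:,0]<570)&(abs(Y[:,1]+370)<50)&(Y[:,2]>150)&(Y[:,2]<165)&(col.min(1)>90)
    s=Y[m];a=np.radians(-8.2);u=np.array([np.cos(a),np.sin(a)]);v=np.array([-u[1],u[0]])
    S=np.array([504.5,-369]);d=s[:,:2]-S;x=d@u;y=d@v
    print(nm,len(s),'z',np.median(s[:,2]).round(1),cv2.minAreaRect(s[:,:2].astype(np.float32)),'x',x.min().round(1),x.max().round(1),'y',y.min().round(1),y.max().round(1))
    for x0 in range(-25,30,10):
        k=(x>x0)&(x<x0+10);yy=y[k];hi=yy[yy>0];lo=yy[yy<0]
        if len(hi)>3 and len(lo)>3: print(x0,np.percentile(lo,[2,98]).round(1),np.percentile(hi,[2,98]).round(1))
```

```text
w11 4744 z 154.4 ((521.2068481445312, -371.67156982421875), (52.69068908691406, 92.80169677734375), 82.52017974853516) x -29.3 63.4 y -26.3 26.5
-25 [-24.1  -8.1] [ 9.5 25.1]
-15 [-24.2  -8.2] [ 9.2 25.2]
-5 [-24.5  -8.2] [ 9.2 25.1]
5 [-24.2  -8.3] [ 9.9 25. ]
15 [-24.5  -8.5] [ 9.7 24.9]
25 [-24.8  -1.1] [ 1.3 25.2]
s11 233 z 154.1 ((520.1845703125, -370.7452697753906), (59.489444732666016, 91.3367919921875), 81.65007781982422) x -29.9 61.5 y -29.2 30.4
-25 [-22.5  -7.5] [ 9.8 29.5]
-15 [-25.  -9.] [ 8.5 24.1]
-5 [-21.6  -4.8] [10.8 25.5]
5 [-28.4 -10.4] [10.5 26.7]
15 [-25.2  -6.1] [ 9.4 26.6]
25 [-26.   -1.6] [ 1.5 27.1]
```

{"method": "jog_arm", "body": {
  "turn": [
    [0,0.3,0.4],
    [0,0,0]
  ],
  "dp": [
    [0.9,-0.1,0],
    [0,0,0]
  ],
  "gripper": [1,1]
}}

```text
clock: 23.35
eef_pos: [418.7, -357.0, 200.9]
eef_rot: [-0.925, 1.567, -0.932]
wrist_force: [0.1, -0.6, -0.9]
finger_gap: 21.7
```

Run:
```python
from h import *
st();plan([((455,-361.5,197),down(0),2)]);plan([((504.5,-368.6,197),down(0),4)])
```

```text
t 23.35 tcp [ 418.7 -357.   200.9] jaw -0.4 tilt [ 0.002 -0.003] gap 21.7 F [ 0.1 -0.6 -0.9] j [-0.77  0.3   1.53 -0.    1.31 -0.76]
turn [[-0.2, 0.1, 0.1], [-0.2, 0.0, 0.1]]
dp [[0.2, -0.21, 1.82], [0.2, -0.22, 1.81]]
n 2 end [ 455.  -361.5  197. ]
turn [[-0.1, 0.0, 0.0], [-0.1, 0.0, 0.1], [-0.1, 0.1, 0.0], [-0.1, 0.0, 0.1]]
dp [[0.1, -0.27, 2.15], [0.11, -0.28, 2.15], [0.1, -0.28, 2.14], [0.1, -0.29, 2.15]]
n 4 end [ 504.5 -368.6  197. ]
```

{"method": "jog_arm", "body": {
  "turn": [
    [0,0,0],
    [0,0,0],
    [0,0,0]
  ],
  "dp": [
    [0.1,-0.2,1.8],
    [0.1,-0.3,1.8],
    [0,0,0]
  ],
  "gripper": [1,1,1]
}}

```text
clock: 23.72
eef_pos: [455.5, -362.8, 200.1]
eef_rot: [-0.886, 1.566, -0.894]
wrist_force: [-0.6, -0.2, -0.7]
finger_gap: 21.5
```

Run:
```python
from h import *
st();plan([((504.5,-368.6,197),down(0),3)])
```

```text
t 23.73 tcp [ 455.5 -362.8  200.1] jaw -0.5 tilt [ 0.003 -0.004] gap 21.5 F [-0.6 -0.2 -0.7] j [-0.74  0.37  1.44 -0.    1.33 -0.73]
turn [[-0.2, 0.1, 0.1], [-0.1, 0.0, 0.1], [-0.2, 0.1, 0.0]]
dp [[0.11, -0.18, 1.63], [0.1, -0.19, 1.64], [0.11, -0.19, 1.63]]
n 3 end [ 504.5 -368.6  197. ]
```

{"method": "jog_arm", "body": {
  "turn": [
    [0,0.1,0.1],
    [0,0,0],
    [0,0,0],
    [0,0,0]
  ],
  "dp": [
    [0,-0.1,1.6],
    [0,-0.2,1.6],
    [0,-0.2,1.6],
    [0,0,0]
  ],
  "gripper": [1,1,1,1]
}}

```text
clock: 24.22
eef_pos: [502.4, -368.4, 201.1]
eef_rot: [-1.147, 1.569, -1.156]
wrist_force: [-0.2, -0.3, -1.2]
finger_gap: 21.8
```

Run:
```python
from h import *
st();plan([((504.5,-368.6,181),down(0),1)])
```

```text
t 24.23 tcp [ 502.4 -368.4  201.1] jaw -0.5 tilt [ 0.001 -0.002] gap 21.8 F [-0.2 -0.3 -1.2] j [-0.69  0.47  1.3  -0.    1.37 -0.68]
turn [[-0.5, 0.1, 0.1]]
dp [[2.01, -0.01, 0.21]]
n 1 end [ 504.5 -368.6  181. ]
```

{"method": "jog_arm", "body": {
  "turn": [
    [0,0,0],
    [0,0,0],
    [0,0,0]
  ],
  "dp": [
    [0.9,0,0.2],
    [0.9,0,0],
    [0,0,0]
  ],
  "gripper": [1,1,1]
}}

```text
clock: 24.6
eef_pos: [502.7, -368.5, 181.8]
eef_rot: [-1.49, 1.569, -1.499]
wrist_force: [-0.8, 1.1, -0.2]
finger_gap: 21.4
```

{"method": "jog_arm", "body": {
  "turn": [
    [0,0,0],
    [0,0,0]
  ],
  "dp": [
    [0.3,0,0],
    [0,0,0]
  ],
  "gripper": [1,1]
}}

```text
clock: 24.85
eef_pos: [502.8, -368.7, 179.9]
eef_rot: [-1.029, 1.568, -1.039]
wrist_force: [-0.4, 0.2, -1.1]
finger_gap: 21.4
```

Run:
```python
from h import *
st();snap('s12','scene');p,X=loadw('s12','scene');cv2.imwrite('pics/s12c.png',cv2.resize(p[95:235,130:270],None,fx=4,fy=4,interpolation=cv2.INTER_CUBIC))
```

```text
t 24.85 tcp [ 502.8 -368.7  179.9] jaw -0.6 tilt [ 0.002 -0.003] gap 21.4 F [-0.4  0.2 -1.1] j [-0.69  0.48  1.33 -0.    1.33 -0.68]
```

View pics/s12c.png

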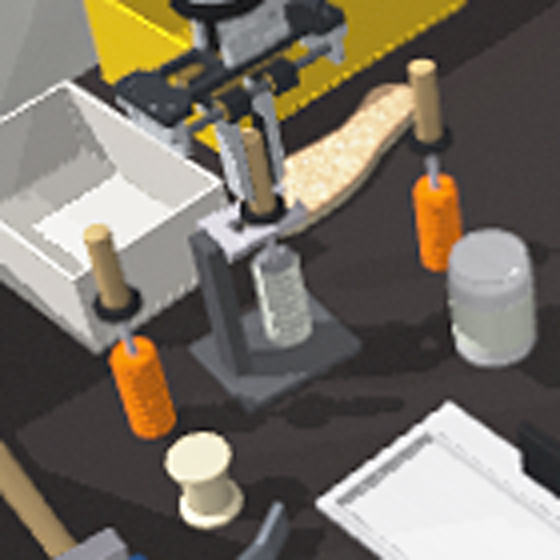

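{"method": "jog_arm", "body": {
  "turn": [
    [0,0,0],
    [0,0,0]
  ],
  "dp": [
    [0.2,0,0.2],
    [0,0,0]
  ],
  "gripper": [1,1]
}}

```text
clock: 25.15
eef_pos: [504.9, -369.3, 179.9]
eef_rot: [-1.016, 1.565, -1.025]
wrist_force: [-0.2, 0.2, -0.7]
finger_gap: 21.2
```

{"method": "jog_arm", "body": {
  "turn": [
    [0,0,0],
    [0,0,0],
    [0,0,0],
    [0,0,0],
    [0,0,0],
    [0,0,0],
    [0,0,0],
    [0,0,0]
  ],
  "dp": [
    [0,0,0],
    [0,0,0],
    [0,0,0],
    [0,0,0],
    [0,0,0],
    [0,0,0],
    [0,0,0],
    [0,0,0]
  ],
  "gripper": [0.7,0.65,0.6,0.5,0.5,0.5,0.5,0.5]
}}

```text
clock: 26.15
eef_pos: [504.8, -369.2, 179.3]
eef_rot: [-1.043, 1.566, -1.053]
wrist_force: [-0.3, 0.5, 0.3]
finger_gap: 47.0
```

Run:
```python
from h import *
st();snap('w13');snap('s13','scene');p,X=loadw('s13','scene');cv2.imwrite('pics/s13c.png',cv2.resize(p[95:235,130:270],None,fx=4,fy=4,interpolation=cv2.INTER_CUBIC))
```

```text
t 26.15 tcp [ 504.8 -369.2  179.3] jaw -0.6 tilt [ 0.003 -0.004] gap 47.0 F [-0.3  0.5  0.3] j [-0.69  0.49  1.33 -0.    1.33 -0.68]
```

View pics/w13.png

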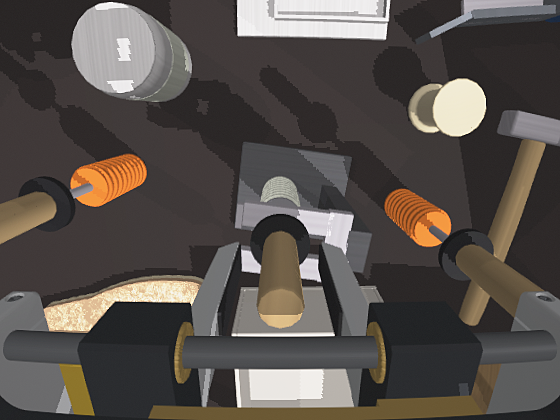

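View pics/s13c.png

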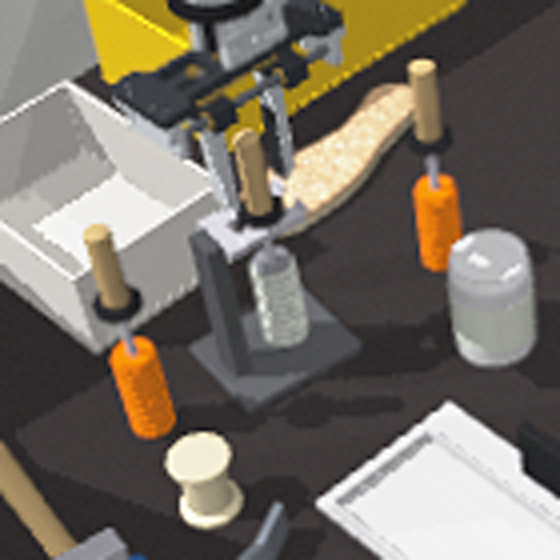

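{"method": "jog_arm", "body": {
  "turn": [
    [0,0,0],
    [0,0,0],
    [0,0,0],
    [0,0,0],
    [0,0,0],
    [0,0,0],
    [0,0,0]
  ],
  "dp": [
    [-1,0,0],
    [-3,0,0],
    [-4,0,0],
    [-4,0,0],
    [-3,2,-1],
    [0,4,-1],
    [0,0,0]
  ],
  "gripper": [0.4,0.3,0,0,0,0,0]
}}

```text
clock: 27.12
eef_pos: [484.1, -306.8, 338.5]
eef_rot: [-0.839, 1.563, -0.85]
wrist_force: [0.4, -0.1, -0.5]
finger_gap: 94.0
```

Run:
```python
from h import *
st();snap('w14')
p,X=loadw('w14');Y=X.reshape(-1,3)
t=Y[(abs(Y[:,0]-504)<40)&(abs(Y[:,1]+369)<40)&(Y[:,2]>165)&(Y[:,2]<250)]
for z in range(165,245,12):
    q=t[(t[:,2]>=z)&(t[:,2]<z+12)]
    if len(q)>10: print(z,len(q),'x',np.percentile(q[:,0],[3,50,97]).round(1),'y',np.percentile(q[:,1],[3,50,97]).round(1))
print('top z',t[:,2].max())
snap('s14','scene');cups('s14')
plan([((480,-10,345),down(0),8)])
```

```text
t 27.12 tcp [ 484.1 -306.8  338.5] jaw -0.6 tilt [ 0.005 -0.006] gap 94.0 F [ 0.4 -0.1 -0.5] j [-0.63  0.29  1.23 -0.    1.61 -0.62]
165 65 x [495.8 504.1 515.2] y [-367.6 -359.4 -357.9]
177 78 x [496.4 504.5 515.2] y [-365.3 -359.3 -357.6]
189 81 x [496.1 505.  515.4] y [-366.  -359.3 -357.8]
201 96 x [495.8 505.  515.1] y [-367.4 -359.3 -357.5]
213 96 x [496.4 504.9 515.4] y [-365.3 -359.3 -357.8]
225 385 x [496.8 506.4 515.5] y [-375.6 -365.7 -358.1]
top z 236.48051254441202
short 132 circ [543.  310.2] 31.1 mid [542.5 310.6] z 62.7
tall 108 circ [412.7 295. ] 26.5 mid [412.5 295.3] z 108.0
turn [[-0.1, 0.0, 0.0], [-0.1, 0.0, 0.0], [-0.1, 0.0, 0.1], [-0.1, 0.1, 0.0], [-0.1, 0.0, 0.1], [-0.1, 0.1, 0.0], [0.0, 0.0, 0.1], [-0.1, 0.1, 0.0]]
dp [[-0.11, 3.73, -0.1], [-0.11, 3.73, -0.09], [-0.11, 3.73, -0.08], [-0.11, 3.73, -0.08], [-0.11, 3.73, -0.07], [-0.1, 3.73, -0.07], [-0.1, 3.74, -0.06], [-0.1, 3.73, -0.05]]
n 8 end [480. -10. 345.]
```

View pics/w14.png

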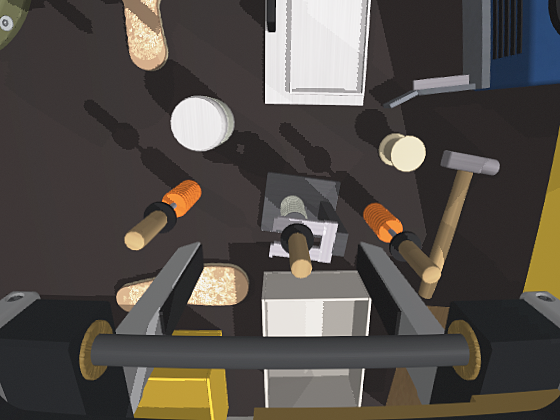

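The brush hangs upright at (505.6,-369), its top at z≈235. Now the cups, tall one first.

{"method": "jog_arm", "body": {
  "turn": [
    [0,0,0],
    [0,0,0],
    [0,0,0],
    [0,0,0],
    [0,0,0],
    [0,0,0],
    [0,0,0],
    [0,0,0]
  ],
  "dp": [
    [0,4,-0.2],
    [0,6,-0.6],
    [0,6,-0.6],
    [0,6,-0.6],
    [0,6,-0.6],
    [0,6,-0.6],
    [0,6,-0.6],
    [0,6,-0.6]
  ],
  "gripper": [0,0,0,0,0,0,0,0]
}}

```text
clock: 28.22
eef_pos: [449.2, 157.1, 333.0]
eef_rot: [-1.623, 1.566, -1.647]
wrist_force: [1.7, 0.2, 0.2]
finger_gap: 93.8
```

Run:
```python
from h import *
st();plan([((412.7,295.2,260),down(0),5)])
```

```text
t 28.23 tcp [449.2 157.1 333. ] jaw -1.4 tilt [-0.    -0.005] gap 93.8 F [1.7 0.2 0.2] j [ 0.26  0.06  1.51 -0.    1.57  0.29]
turn [[-0.3, 0.0, 0.1], [-0.3, 0.0, 0.0], [-0.3, 0.0, 0.1], [-0.2, 0.0, 0.0], [-0.3, 0.0, 0.1]]
dp [[1.45, 2.75, -0.8], [1.45, 2.75, -0.78], [1.45, 2.76, -0.77], [1.45, 2.76, -0.75], [1.46, 2.75, -0.74]]
n 5 end [412.7 295.2 260. ]
```

{"method": "jog_arm", "body": {
  "turn": [
    [-0.4,0,0],
    [-0.4,0,0],
    [-0.4,0,0],
    [-0.2,0,0],
    [0,0,0],
    [0,0,0]
  ],
  "dp": [
    [1.3,2.7,-0.8],
    [1.4,2.8,-0.8],
    [1.4,2.8,-0.7],
    [1.4,2.8,-0.7],
    [1.4,2.2,-0.7],
    [0,0,0]
  ],
  "gripper": [0,0,0,0,0,0]
}}

```text
clock: 28.98
eef_pos: [415.7, 296.1, 259.5]
eef_rot: [-2.048, 1.562, -2.046]
wrist_force: [-0.1, -0.4, -0.7]
finger_gap: 93.9
```

Run:
```python
from h import *
st();snap('w15');plan([((412.7,295.2,150),down(0),4)])
p,X=loadw('w15');
cups('w15','wrist')
```

```text
t 28.98 tcp [415.7 296.1 259.5] jaw 0.1 tilt [-0.004 -0.008] gap 93.9 F [-0.1 -0.4 -0.7] j [ 0.55  0.18  1.55 -0.    1.43  0.55]
turn [[0.0, 0.0, 0.1], [0.0, -0.1, 0.1], [0.0, 0.0, 0.1], [0.1, -0.1, 0.1]]
dp [[2.76, 0.01, -0.08], [2.75, 0.01, -0.08], [2.76, 0.0, -0.08], [2.75, 0.0, -0.09]]
n 4 end [412.7 295.2 150. ]
short 370 circ [580.4 290.2] 30.7 mid [570.4 291.9] z 63.8
tall 694 circ [412.7 296.2] 26.6 mid [412.4 296.1] z 109.1
```

View pics/w15.png

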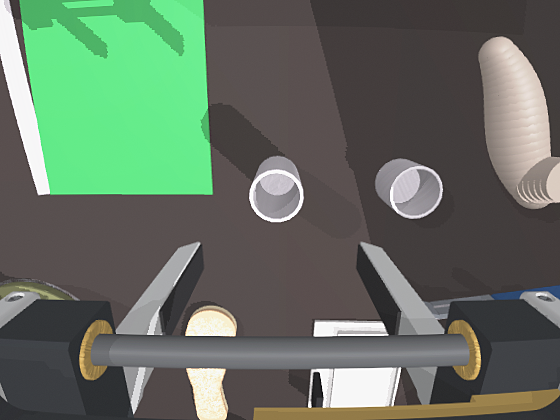

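The tall cup is between the fingers at (276,195). The short cup has been knocked aside to about (580,290), seen at (408,190), and still stands upright. Grasping the tall one.

{"method": "jog_arm", "body": {
  "turn": [
    [0,-0.1,0.4],
    [0,0,0],
    [0,0,0],
    [0,0,0],
    [0,0,0]
  ],
  "dp": [
    [2,0,-0.3],
    [3,0,0],
    [3,0,0],
    [2,0,0],
    [0,0,0]
  ],
  "gripper": [0,0,0,0,0]
}}

```text
clock: 29.65
eef_pos: [418.3, 291.6, 161.2]
eef_rot: [0.461, 1.567, 0.457]
wrist_force: [0.2, -0.1, 0.1]
finger_gap: 93.9
```

Run:
```python
from h import *
st();plan([((412.7,296,66),down(0),4)])
```

```text
t 29.65 tcp [418.3 291.6 161.2] jaw -0.2 tilt [0.004 0.002] gap 93.9 F [ 0.2 -0.1  0.1] j [ 0.54  0.25  1.69 -0.    1.2   0.54]
turn [[-0.1, 0.1, 0.0], [0.0, 0.0, 0.0], [-0.1, 0.1, -0.1], [0.0, 0.0, 0.0]]
dp [[2.38, 0.11, -0.15], [2.38, 0.1, -0.14], [2.38, 0.11, -0.15], [2.38, 0.11, -0.14]]
n 4 end [412.7 296.   66. ]
```

{"method": "jog_arm", "body": {
  "turn": [
    [0,0.1,0],
    [0,0,0],
    [0,0,0],
    [0,0,0],
    [0,0,0]
  ],
  "dp": [
    [1.5,0.4,-0.5],
    [2.5,0.1,-0.2],
    [2.5,0,0],
    [2.3,0,0],
    [0,0,0]
  ],
  "gripper": [0,0,0,0,0]
}}

```text
clock: 30.28
eef_pos: [413.2, 297.5, 73.0]
eef_rot: [0.634, 1.563, 0.628]
wrist_force: [0.0, 0.3, -0.1]
finger_gap: 94.0
```

Run:
```python
from h import *
st();plan([((412.7,296,66),down(0),1)])
```

```text
t 30.27 tcp [413.2 297.5  73. ] jaw -0.3 tilt [0.007 0.005] gap 94.0 F [ 0.   0.3 -0.1] j [0.55 0.36 1.78 0.   1.   0.56]
turn [[-0.3, 0.4, -0.3]]
dp [[0.7, -0.15, -0.05]]
n 1 end [412.7 296.   66. ]
```

{"method": "jog_arm", "body": {
  "turn": [
    [0,0.4,-0.3],
    [0,0,0],
    [0,0,0],
    [0,0,0],
    [0,0,0],
    [0,0,0],
    [0,0,0],
    [0,0,0]
  ],
  "dp": [
    [0.6,-0.1,0],
    [0,0,0],
    [0,0,0],
    [0,0,0],
    [0,0,0],
    [0,0,0],
    [0,0,0],
    [0,0,0]
  ],
  "gripper": [0,0.5,1,1,1,1,1,1],
  "grip_force": 25
}}

```text
clock: 31.28
eef_pos: [414.4, 297.3, 69.7]
eef_rot: [0.531, 1.568, 0.525]
wrist_force: [0.2, -1.1, -0.2]
finger_gap: 57.3
```

Run:
```python
from h import *
st()
```

```text
t 31.27 tcp [414.4 297.3  69.7] jaw -0.3 tilt [0.003 0.002] gap 57.3 F [ 0.2 -1.1 -0.2] j [ 0.55  0.37  1.77 -0.    1.    0.56]
```

{"method": "jog_arm", "body": {
  "turn": [
    [0,0,0],
    [0,0,0],
    [0,0,0],
    [0,0,0],
    [0,0,0]
  ],
  "dp": [
    [-1.5,0,0],
    [-3,0,0],
    [-3.5,0,0],
    [-3,0,0],
    [0,0,0]
  ],
  "gripper": [1,1,1,1,1]
}}

```text
clock: 31.9
eef_pos: [413.9, 297.0, 186.3]
eef_rot: [0.522, 1.567, 0.516]
wrist_force: [-0.5, 0.7, -2.8]
finger_gap: 57.0
```

Run:
```python
from h import *
st();c,p,d=snap('s16','scene');plan([((563.4,-4.4,190),down(0),9)])
cv2.imwrite('pics/s16c.png',cv2.resize(p[100:400,200:440,::-1],None,fx=2.4,fy=1.9))
for nm,cam in(('t5','top'),('s16','scene')):
    p,X=loadw(nm,cam);Y=X.reshape(-1,3);col=p.reshape(-1,3).astype(int)
    m=(Y[:,0]>455)&(Y[:,0]<640)&(Y[:,1]>-230)&(Y[:,1]<80)&(Y[:,2]<24)&(Y[:,2]>-3)&(col.min(1)>150);s=Y[m]
    print(nm,len(s),cv2.minAreaRect(s[:,:2].astype(np.float32)))
```

```text
t 31.9 tcp [413.9 297.  186.3] jaw -0.3 tilt [0.004 0.002] gap 57.0 F [-0.5  0.7 -2.8] j [ 0.55  0.22  1.66 -0.    1.25  0.56]
turn [[0.0, 0.0, 0.0], [0.0, 0.0, 0.0], [0.0, 0.0, 0.0], [-0.1, 0.0, 0.0], [0.0, 0.0, 0.0], [-0.1, 0.0, 0.0], [0.0, 0.0, 0.0], [-0.1, 0.0, 0.0], [0.0, 0.1, 0.0]]
dp [[-0.06, -3.34, 1.69], [-0.06, -3.33, 1.69], [-0.06, -3.34, 1.69], [-0.06, -3.33, 1.68], [-0.06, -3.34, 1.68], [-0.06, -3.34, 1.68], [-0.06, -3.34, 1.67], [-0.05, -3.34, 1.68], [-0.06, -3.34, 1.67]]
n 9 end [563.4  -4.4 190. ]
t5 5246 ((543.2864990234375, -74.0806884765625), (273.8278503417969, 152.54324340820312), 88.85665893554688)
s16 3080 ((541.5259399414062, -75.73062133789062), (274.3176574707031, 156.90493774414062), 88.61082458496094)
```

View pics/s16c.png

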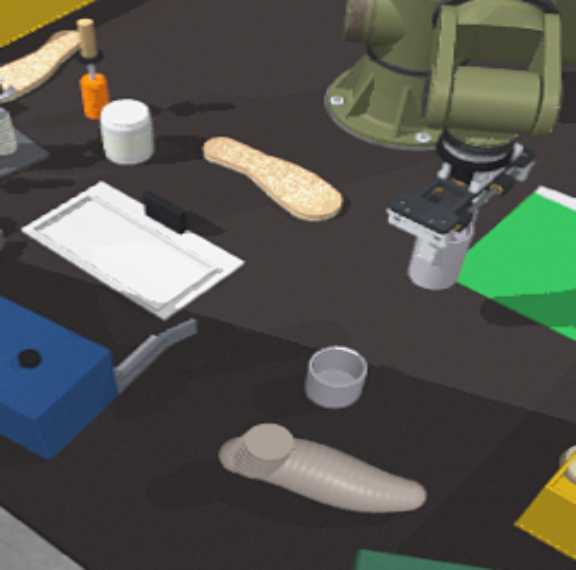

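{"method": "jog_arm", "body": {
  "turn": [
    [0,0,0],
    [0,0,0],
    [0,0,0],
    [0,0,0],
    [0,0,0],
    [0,0,0],
    [0,0,0],
    [0,0,0]
  ],
  "dp": [
    [0,-2,1],
    [0,-3.6,1.8],
    [0,-3.6,1.8],
    [0,-3.6,1.8],
    [0,-3.6,1.8],
    [0,-3.6,1.8],
    [0,-3.6,1.8],
    [0,-3.0,1.5]
  ],
  "gripper": [1,1,1,1,1,1,1,1]
}}

```text
clock: 32.95
eef_pos: [543.6, 22.2, 173.1]
eef_rot: [-2.973, 1.556, -2.975]
wrist_force: [0.8, 0.2, -1.9]
finger_gap: 57.3
```

Run:
```python
from h import *
st();plan([((563.4,-4.4,150),down(0),3)])
```

```text
t 32.95 tcp [543.6  22.2 173.1] jaw -0.1 tilt [-0.015 -0.002] gap 57.3 F [ 0.8  0.2 -1.9] j [-0.03  0.32  1.57 -0.    1.27 -0.02]
turn [[0.0, -0.3, 0.0], [0.0, -0.3, 0.1], [-0.1, -0.2, 0.0]]
dp [[0.76, -0.88, 0.67], [0.77, -0.88, 0.67], [0.77, -0.89, 0.67]]
n 3 end [563.4  -4.4 150. ]
```

{"method": "jog_arm", "body": {
  "turn": [
    [0,-0.3,0],
    [0,-0.3,0],
    [0,-0.2,0],
    [0,0,0]
  ],
  "dp": [
    [0.7,-0.8,0.7],
    [0.8,-0.8,0.7],
    [0.8,-0.6,0.7],
    [0,0,0]
  ],
  "gripper": [1,1,1,1]
}}

```text
clock: 33.45
eef_pos: [563.9, -0.9, 144.7]
eef_rot: [-2.821, 1.565, -2.824]
wrist_force: [0.6, -0.3, -2.4]
finger_gap: 56.7
```

Run:
```python
from h import *
st();plan([((563.4,-4.4,80),down(0),4)])
```

```text
t 33.45 tcp [563.9  -0.9 144.7] jaw -0.2 tilt [-0.006 -0.002] gap 56.7 F [ 0.6 -0.3 -2.4] j [-0.07  0.39  1.55 -0.    1.21 -0.06]
turn [[0.0, -0.1, 0.0], [-0.1, -0.1, 0.0], [0.0, -0.1, 0.1], [-0.1, 0.0, 0.0]]
dp [[1.62, -0.09, 0.0], [1.62, -0.08, -0.01], [1.62, -0.09, -0.01], [1.61, -0.08, -0.01]]
n 4 end [563.4  -4.4  80. ]
```

{"method": "jog_arm", "body": {
  "turn": [
    [0,-0.2,0],
    [0,-0.1,0],
    [0,0,0],
    [0,0,0],
    [0,0,0]
  ],
  "dp": [
    [1.3,-0.2,0],
    [1.6,-0.1,0],
    [1.6,0,0],
    [1.2,0,0],
    [0,0,0]
  ],
  "gripper": [1,1,1,1,1]
}}

```text
clock: 34.08
eef_pos: [562.9, -2.9, 83.1]
eef_rot: [-2.249, 1.569, -2.25]
wrist_force: [-0.8, 0.1, -1.6]
finger_gap: 56.9
```

Run:
```python
from h import *
st();c,p,d=snap('s17','scene');plan([((563.4,-4.4,76),down(0),1)])
cv2.imwrite('pics/s17c.png',cv2.resize(p[160:300,190:330,::-1],None,fx=4,fy=4))
```

```text
t 34.08 tcp [562.9  -2.9  83.1] jaw -0.1 tilt [-0.001 -0.002] gap 56.9 F [-0.8  0.1 -1.6] j [-0.07  0.46  1.61 -0.    1.08 -0.07]
turn [[-0.1, 0.0, 0.1]]
dp [[0.78, -0.15, 0.01]]
n 1 end [563.4  -4.4  76. ]
```

View pics/s17c.png

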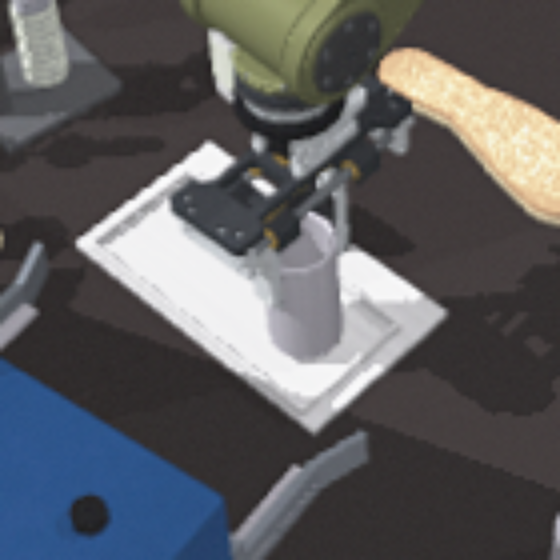

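The cup is inside the rim. Lowering the last 7 mm.

{"method": "jog_arm", "body": {
  "turn": [
    [0,0,0],
    [0,0,0],
    [0,0,0]
  ],
  "dp": [
    [0.5,-0.1,0],
    [0.2,0,0],
    [0,0,0]
  ],
  "gripper": [1,1,1]
}}

```text
clock: 34.5
eef_pos: [563.9, -4.1, 77.4]
eef_rot: [-0.913, 1.568, -0.914]
wrist_force: [-0.4, -0.8, -1.2]
finger_gap: 56.8
```

{"method": "jog_arm", "body": {
  "turn": [
    [0,0,0],
    [0,0,0]
  ],
  "dp": [
    [0.2,0,0],
    [0.1,0,0]
  ],
  "gripper": [1,1]
}}

```text
clock: 34.75
eef_pos: [564.3, -4.1, 75.4]
eef_rot: [-0.621, 1.567, -0.623]
wrist_force: [-4.2, -0.0, 10.6]
finger_gap: 56.9
```

{"method": "jog_arm", "body": {
  "turn": [
    [0,0,0],
    [0,0,0],
    [0,0,0],
    [0,0,0],
    [0,0,0],
    [0,0,0],
    [0,0,0],
    [0,0,0]
  ],
  "dp": [
    [0,0,0],
    [0,0,0],
    [0,0,0],
    [0,0,0],
    [-1.5,0,0],
    [-4,0,0],
    [-4,0,0],
    [-4,0,0]
  ],
  "gripper": [0.3,0.2,0.1,0,0,0,0,0]
}}

```text
clock: 35.75
eef_pos: [563.0, -3.8, 215.2]
eef_rot: [-1.473, 1.569, -1.475]
wrist_force: [0.0, -0.1, 0.6]
finger_gap: 93.9
```

Run:
```python
from h import *
st();c,p,d=snap('s18','scene');snap('t18','top')
cups('s18',guess=dict(short=(580,290,65),tall=(563,-4,116)));cups('t18','top',guess=dict(short=(580,290,65)))
plan([((580,289,220),down(0),8)])
cv2.imwrite('pics/s18c.png',cv2.resize(p[160:300,190:330,::-1],None,fx=4,fy=4))
```

```text
t 35.75 tcp [563.   -3.8 215.2] jaw -0.1 tilt [ 0.    -0.002] gap 93.9 F [ 0.  -0.1  0.6] j [-0.07  0.32  1.47 -0.    1.35 -0.07]
short 132 circ [581.6 289.3] 31.1 mid [581.9 289.6] z 62.6
tall 118 circ [564.   -6.9] 26.9 mid [564.3  -7.6] z 114.2
short 134 circ [582.  289.6] 31.2 mid [581.2 290.4] z 65.0
turn [[0.0, 0.1, 0.0], [0.0, 0.0, 0.0], [0.0, 0.1, 0.0], [0.0, 0.0, 0.0], [0.0, 0.1, 0.0], [0.0, 0.0, 0.0], [0.0, 0.1, 0.1], [-0.1, 0.0, 0.0]]
dp [[-0.02, 3.66, 0.19], [-0.03, 3.66, 0.19], [-0.03, 3.66, 0.18], [-0.02, 3.66, 0.19], [-0.03, 3.66, 0.18], [-0.02, 3.66, 0.19], [-0.03, 3.66, 0.18], [-0.02, 3.67, 0.19]]
n 8 end [580. 289. 220.]
```

View pics/s18c.png

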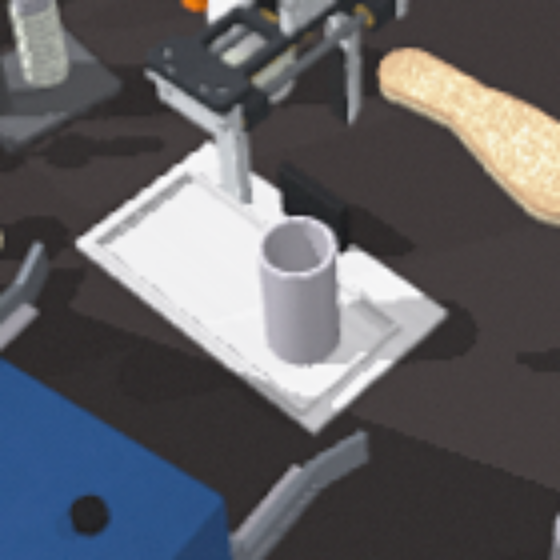

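{"method": "jog_arm", "body": {
  "turn": [
    [0,0,0],
    [0,0,0],
    [0,0,0],
    [0,0,0],
    [0,0,0],
    [0,0,0],
    [0,0,0],
    [0,0,0]
  ],
  "dp": [
    [0,2.5,0.2],
    [0,4.2,0.2],
    [0,4.2,0.2],
    [0,4.2,0.2],
    [0,4.2,0.2],
    [0,4.2,0.2],
    [0,4,0.2],
    [0,2,0.2]
  ],
  "gripper": [0,0,0,0,0,0,0,0]
}}

```text
clock: 36.85
eef_pos: [580.9, 298.8, 221.3]
eef_rot: [-0.241, 1.56, -0.246]
wrist_force: [-0.4, -0.4, 0.2]
finger_gap: 94.3
```

Run:
```python
from h import *
st();snap('w19');cups('w19','wrist',guess=dict(short=(581,290,65)));plan([((581.8,289.5,120),down(0),4)])
```

```text
t 36.85 tcp [580.9 298.8 221.3] jaw -0.3 tilt [ 0.01  -0.003] gap 94.3 F [-0.4 -0.4  0.2] j [ 0.42  0.52  1.18 -0.01  1.44  0.43]
short 757 circ [581.5 289.7] 30.6 mid [581.6 289.3] z 64.0
turn [[-0.1, 0.1, 0.0], [0.0, 0.2, 0.0], [-0.1, 0.1, 0.1], [0.0, 0.2, 0.0]]
dp [[2.53, -0.26, 0.0], [2.53, -0.27, 0.01], [2.53, -0.26, 0.01], [2.52, -0.27, 0.02]]
n 4 end [581.8 289.5 120. ]
```

View pics/w19.png

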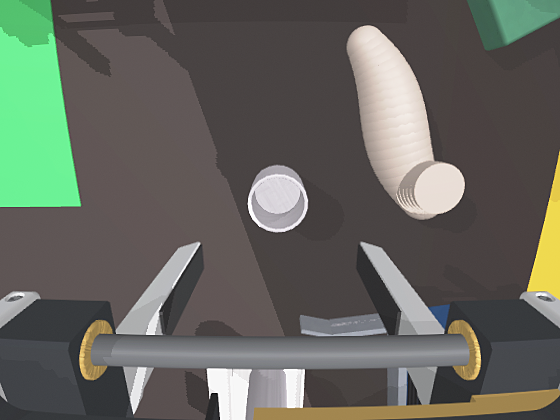

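The short cup is at (277,200) between the fingers, and the last is well to the right at (400,130). Descending.

{"method": "jog_arm", "body": {
  "turn": [
    [0,0.4,0],
    [0,0.1,0],
    [0,0.1,0],
    [0,0,0],
    [0,0,0]
  ],
  "dp": [
    [2,-0.9,0.1],
    [2.6,-0.2,0],
    [2.6,0,0],
    [2.0,0,0],
    [0,0,0]
  ],
  "gripper": [0,0,0,0,0]
}}

```text
clock: 37.52
eef_pos: [580.8, 281.6, 121.3]
eef_rot: [-2.495, 1.563, -2.502]
wrist_force: [0.2, -0.3, -0.3]
finger_gap: 94.3
```

Run:
```python
from h import *
st();plan([((581.7,289.5,31),down(0),4)])
```

```text
t 37.52 tcp [580.8 281.6 121.3] jaw -0.4 tilt [-0.006 -0.005] gap 94.3 F [ 0.2 -0.3 -0.3] j [ 0.4   0.59  1.31 -0.    1.25  0.4 ]
turn [[-0.1, -0.1, 0.1], [-0.1, -0.1, 0.1], [-0.1, -0.1, 0.0], [-0.1, -0.1, 0.1]]
dp [[2.26, 0.21, 0.04], [2.25, 0.2, 0.03], [2.26, 0.2, 0.03], [2.26, 0.2, 0.02]]
n 4 end [581.7 289.5  31. ]
```

{"method": "jog_arm", "body": {
  "turn": [
    [0,-0.2,0.2],
    [0,0,0],
    [0,0,0],
    [0,0,0],
    [0,0,0],
    [0,0,0]
  ],
  "dp": [
    [0.5,0.7,0.1],
    [2,0,0],
    [2.2,0,0],
    [2,0,0],
    [1.2,0,0],
    [0,0,0]
  ],
  "gripper": [0,0,0,0,0,0]
}}

```text
clock: 38.28
eef_pos: [581.9, 287.7, 38.0]
eef_rot: [-2.803, 1.569, -2.811]
wrist_force: [-0.1, -0.9, 0.5]
finger_gap: 94.0
```

Run:
```python
from h import *
st();plan([((581.7,289.5,31),down(0),1)])
```

```text
t 38.27 tcp [581.9 287.7  38. ] jaw -0.5 tilt [-0.001 -0.   ] gap 94.0 F [-0.1 -0.9  0.5] j [0.4  0.69 1.36 0.   1.1  0.41]
turn [[-0.5, -0.1, 0.0]]
dp [[0.7, 0.18, -0.02]]
n 1 end [581.7 289.5  31. ]
```

{"method": "jog_arm", "body": {
  "turn": [
    [0,0,0],
    [0,0,0],
    [0,0,0],
    [0,0,0],
    [0,0,0],
    [0,0,0],
    [0,0,0],
    [0,0,0]
  ],
  "dp": [
    [0.6,0.2,0],
    [0,0,0],
    [0,0,0],
    [0,0,0],
    [0,0,0],
    [0,0,0],
    [0,0,0],
    [0,0,0]
  ],
  "gripper": [0,0.5,1,1,1,1,1,1]
}}

```text
clock: 39.28
eef_pos: [582.7, 290.2, 33.5]
eef_rot: [0.546, 1.569, 0.538]
wrist_force: [-1.1, -0.2, -1.6]
finger_gap: 66.3
```

Run:
```python
from h import *
st()
```

```text
t 39.27 tcp [582.7 290.2  33.5] jaw -0.4 tilt [0.001 0.001] gap 66.3 F [-1.1 -0.2 -1.6] j [0.41 0.69 1.36 0.   1.09 0.41]
```

{"method": "jog_arm", "body": {
  "turn": [
    [0,0,0],
    [0,0,0],
    [0,0,0],
    [0,0,0],
    [0,0,0],
    [0,0,0],
    [0,0,0]
  ],
  "dp": [
    [-1.5,0,0],
    [-3,0,0],
    [-4,0,0],
    [-4,0,0],
    [-4,0,0],
    [-2,-1.5,0],
    [0,-3,0]
  ],
  "gripper": [1,1,1,1,1,1,1]
}}

```text
clock: 40.15
eef_pos: [581.4, 244.1, 229.1]
eef_rot: [0.362, 1.568, 0.357]
wrist_force: [0.3, -0.6, -2.0]
finger_gap: 66.6
```

Run:
```python
from h import *
st();plan([((561,-144.4,218),down(0),8)])
```

```text
t 40.15 tcp [581.4 244.1 229.1] jaw -0.3 tilt [0.003 0.001] gap 66.6 F [ 0.3 -0.6 -2. ] j [0.34 0.47 1.24 0.   1.43 0.35]
turn [[0.0, 0.0, 0.0], [0.0, 0.0, 0.0], [-0.1, 0.0, 0.0], [0.0, 0.0, 0.0], [-0.1, 0.0, 0.0], [0.0, 0.1, 0.0], [-0.1, 0.0, 0.0], [0.0, 0.1, -0.1]]
dp [[0.13, -4.86, -0.23], [0.13, -4.86, -0.23], [0.13, -4.86, -0.23], [0.13, -4.86, -0.24], [0.14, -4.86, -0.23], [0.13, -4.85, -0.24], [0.14, -4.86, -0.25], [0.13, -4.85, -0.25]]
n 8 end [ 561.  -144.4  218. ]
```

{"method": "jog_arm", "body": {
  "turn": [
    [0,0,0],
    [0,0,0],
    [0,0,0],
    [0,0,0],
    [0,0,0],
    [0,0,0],
    [0,0,0],
    [0,0,0]
  ],
  "dp": [
    [0,-4.5,-0.2],
    [0,-4.8,-0.2],
    [0,-4.8,-0.2],
    [0,-4.8,-0.2],
    [0,-4.8,-0.2],
    [0,-4.8,-0.2],
    [0,-4.5,-0.2],
    [0,-3.5,-0.2]
  ],
  "gripper": [1,1,1,1,1,1,1,1]
}}

```text
clock: 41.15
eef_pos: [556.7, -138.6, 227.2]
eef_rot: [-3.137, 1.569, 3.139]
wrist_force: [0.1, -0.5, -1.7]
finger_gap: 66.0
```

Run:
```python
from h import *
st();plan([((561,-144.4,120),down(0),5)])
```

```text
t 41.15 tcp [ 556.7 -138.6  227.2] jaw -0.4 tilt [-0.002  0.   ] gap 66.0 F [ 0.1 -0.5 -1.7] j [-0.31  0.34  1.42 -0.    1.39 -0.3 ]
turn [[-0.1, 0.0, 0.0], [-0.1, 0.0, 0.0], [-0.1, 0.0, 0.0], [-0.1, -0.1, 0.0], [0.0, 0.0, 0.0]]
dp [[2.14, -0.11, 0.09], [2.15, -0.12, 0.09], [2.14, -0.11, 0.09], [2.15, -0.12, 0.09], [2.14, -0.12, 0.09]]
n 5 end [ 561.  -144.4  120. ]
```

{"method": "jog_arm", "body": {
  "turn": [
    [0,0,0],
    [0,0,0],
    [0,0,0],
    [0,0,0],
    [0,0,0],
    [0,0,0],
    [0,0,0]
  ],
  "dp": [
    [1.5,0,0.3],
    [3,-0.1,0.2],
    [3,0,0],
    [3,0,0],
    [3,0,0],
    [2,0,0],
    [0,0,0]
  ],
  "gripper": [1,1,1,1,1,1,1]
}}

```text
clock: 42.02
eef_pos: [556.2, -139.4, 62.7]
eef_rot: [2.89, 1.561, 2.88]
wrist_force: [0.6, 0.8, -1.3]
finger_gap: 66.5
```

Run:
```python
from h import *
st();c,p,d=snap('s20','scene');plan([((560,-144.4,45),down(0),2)])
cv2.imwrite('pics/s20c.png',cv2.resize(p[160:300,190:330,::-1],None,fx=4,fy=4))
```

```text
t 42.02 tcp [ 556.2 -139.4   62.7] jaw -0.6 tilt [-0.009  0.002] gap 66.5 F [ 0.6  0.8 -1.3] j [-0.31  0.51  1.58 -0.    1.06 -0.3 ]
turn [[-0.3, -0.2, -0.1], [-0.3, -0.2, 0.0]]
dp [[0.93, -0.24, 0.17], [0.94, -0.25, 0.17]]
n 2 end [ 560.  -144.4   45. ]
```

View pics/s20c.png

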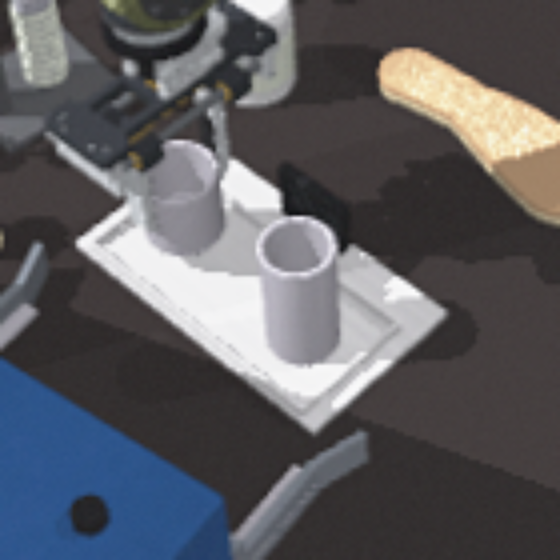

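{"method": "jog_arm", "body": {
  "turn": [
    [0,-0.3,0],
    [0,-0.2,0],
    [0,0,0]
  ],
  "dp": [
    [0.7,-0.3,0.4],
    [0.9,-0.1,0.1],
    [0,0,0]
  ],
  "gripper": [1,1,1]
}}

```text
clock: 42.45
eef_pos: [562.8, -143.8, 48.4]
eef_rot: [0.26, 1.566, 0.25]
wrist_force: [-0.2, -0.7, -2.4]
finger_gap: 66.4
```

{"method": "jog_arm", "body": {
  "turn": [
    [0,0,0],
    [0,0,0]
  ],
  "dp": [
    [0.4,0,0],
    [0.1,0,0]
  ],
  "gripper": [1,1]
}}

```text
clock: 42.7
eef_pos: [563.0, -143.9, 43.6]
eef_rot: [0.189, 1.566, 0.179]
wrist_force: [0.5, 0.3, -1.0]
finger_gap: 66.5
```

{"method": "jog_arm", "body": {
  "turn": [
    [0,0,0],
    [0,0,0],
    [0,0,0]
  ],
  "dp": [
    [0.3,0,-0.2],
    [0.2,0,0],
    [0,0,0]
  ],
  "gripper": [1,1,1]
}}

```text
clock: 43.08
eef_pos: [561.1, -144.0, 39.5]
eef_rot: [0.104, 1.565, 0.094]
wrist_force: [-0.3, 0.1, -2.8]
finger_gap: 66.6
```

{"method": "jog_arm", "body": {
  "turn": [
    [0,0,0],
    [0,0,0]
  ],
  "dp": [
    [0.2,0,0],
    [0.1,0,0]
  ],
  "gripper": [1,1]
}}

```text
clock: 43.32
eef_pos: [561.8, -144.2, 39.3]
eef_rot: [-0.017, 1.563, -0.027]
wrist_force: [-3.6, 1.9, 7.9]
finger_gap: 66.9
```

Contact (8 N). Releasing and rising.

{"method": "jog_arm", "body": {
  "turn": [
    [0,0,0],
    [0,0,0],
    [0,0,0],
    [0,0,0],
    [0,0,0],
    [0,0,0],
    [0,0,0],
    [0,0,0]
  ],
  "dp": [
    [0,0,0],
    [0,0,0],
    [0,0,0],
    [-1,0,0],
    [-3,0,0],
    [-4,0,0],
    [-5,0,0],
    [-5,0,0]
  ],
  "gripper": [0.2,0.15,0.1,0.1,0,0,0,0]
}}

```text
clock: 44.32
eef_pos: [559.0, -143.7, 223.5]
eef_rot: [0.512, 1.568, 0.502]
wrist_force: [0.4, -0.2, -0.4]
finger_gap: 94.0
```

{"method": "jog_arm", "body": {
  "turn": [
    [0,0,0],
    [0,0,0],
    [0,0,0],
    [0,0,0],
    [0,0,0]
  ],
  "dp": [
    [-5,3,-1],
    [-5,5,-1.5],
    [-1,5,-1.5],
    [0,3,-1],
    [0,0,0]
  ],
  "gripper": [0,0,0,0,0]
}}

```text
clock: 44.95
eef_pos: [510.5, 13.3, 337.0]
eef_rot: [0.049, 1.557, 0.038]
wrist_force: [-0.3, -0.0, 0.2]
finger_gap: 93.9
```

Run:
```python
from h import *
st();snap('s21','scene');snap('w21');snap('t21','top')
cups('s21',guess=dict(short=(561,-144,71),tall=(563,-4,116)))
cups('w21','wrist',guess=dict(short=(561,-144,71),tall=(563,-4,116)))
```

```text
t 44.95 tcp [510.5  13.3 337. ] jaw -0.6 tilt [0.014 0.001] gap 93.9 F [-0.3 -0.   0.2] j [-0.05  0.14  1.42  0.    1.57 -0.04]
short 108 circ [ 563.2 -146.2] 30.9 mid [ 563.2 -145.4] z 69.2
tall 117 circ [564.2  -6.6] 26.8 mid [563.9  -6.7] z 115.0
short 416 circ [ 563.3 -144.2] 30.5 mid [ 563.2 -144.7] z 69.8
tall 463 circ [563.7  -5.6] 26.7 mid [563.6  -5.5] z 115.2
```

View pics/w21.png

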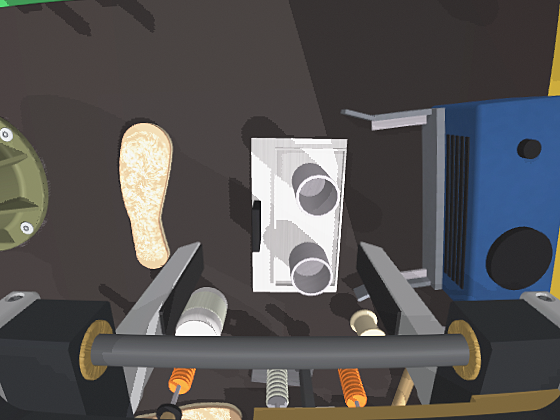

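View pics/t21.png

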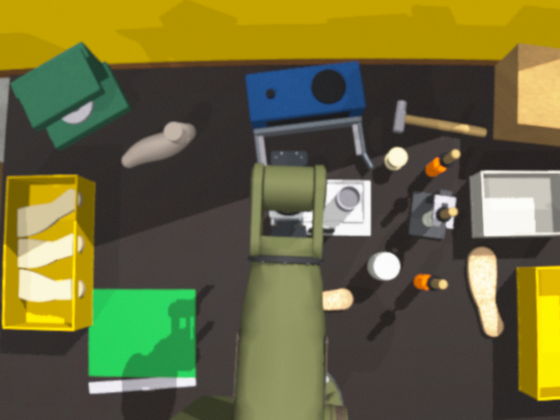

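Both cups stand inside the rim. The dryer lips show at (400,123) and (408,277), the back stop at (437,200). Now fitting the dryer pose.

Run:
```python
from h import *
def fl(P): 
    vx,vy,x0,y0=cv2.fitLine(P.astype(np.float32),cv2.DIST_HUBER,0,.01,.01).ravel();return np.degrees(np.arctan2(vy,vx)),x0,y0
for nm in('w1','w21'):
    p,X=loadw(nm);Y=X.reshape(-1,3);col=p.reshape(-1,3).astype(int)
    fin=np.isfinite(Y[:,0])
    for k,(a,b) in dict(left=(60,140),right=(-220,-120)).items():
        m=fin&(Y[:,0]>640)&(Y[:,0]<790)&(Y[:,1]>a)&(Y[:,1]<b)&(Y[:,2]>11)&(Y[:,2]<20)&(col.min(1)>135)
        s=Y[m]
        if len(s)<20: print(nm,k,len(s));continue
        r=cv2.minAreaRect(s[:,:2].astype(np.float32))
        print(nm,k,'lip',len(s),'z',np.median(s[:,2]).round(1),np.round(r[0],1),np.round(r[1],1),round(r[2],2),s.min(0).round(1),s.max(0).round(1))
        m=fin&(Y[:,0]>620)&(Y[:,0]<790)&(Y[:,1]>a)&(Y[:,1]<b)&(Y[:,2]>20)&(Y[:,2]<60)
        s=Y[m]
        if len(s): print('   guide above20',len(s),np.percentile(s[:,2],[5,50,95]).round(1),s.min(0).round(1),s.max(0).round(1))
    m=fin&(Y[:,0]>680)&(Y[:,0]<800)&(Y[:,1]>-150)&(Y[:,1]<90)&(Y[:,2]>8)&(Y[:,2]<60)&(abs(col[:,0]-col[:,2])<40)
    s=Y[m];print(nm,'stop',len(s),np.percentile(s[:,2],[2,20,50,80,98]).round(1))
    # front edge: min x per y bin
    e=[]
    for y in range(-150,90,10):
        t=s[(s[:,1]>y)&(s[:,1]<y+10)]
        if len(t)>5: e.append((np.percentile(t[:,0],3),y+5))
    e=np.array(e);
    c=np.polyfit(e[:,1],e[:,0],1);print(' front: x=%.4f*y+%.2f'%tuple(c),'yaw',np.degrees(np.arctan(-c[0])),'resid',np.std(e[:,0]-np.polyval(c,e[:,1])).round(2))
    # box front top edge
    m=fin&(Y[:,0]>700)&(Y[:,1]>-170)&(Y[:,1]<100)&(Y[:,2]>124)&(Y[:,2]<140);s=Y[m];e=[]
    for y in range(-160,90,10):
        t=s[(s[:,1]>y)&(s[:,1]<y+10)]
        if len(t)>5: e.append((np.percentile(t[:,0],2),y+5))
    e=np.array(e);c=np.polyfit(e[:,1],e[:,0],1);print(' box front: x=%.4f*y+%.2f'%tuple(c),'yaw',np.degrees(np.arctan(-c[0])))
    m=fin&(Y[:,0]>455)&(Y[:,0]<640)&(Y[:,1]>-230)&(Y[:,1]<80)&(Y[:,2]<9)&(Y[:,2]>3)&(col.min(1)>130);s=Y[m];print(' tray',cv2.minAreaRect(s[:,:2].astype(np.float32)))
    m=fin&(Y[:,0]>455)&(Y[:,0]<500)&(Y[:,1]>-130)&(Y[:,1]<-20)&(Y[:,2]<65)&(Y[:,2]>54)&(col.max(1)<80);s=Y[m];print(' handle',len(s),cv2.minAreaRect(s[:,:2].astype(np.float32)),np.median(s[:,2]))
p=cv2.imread('pics/w21.png');cv2.imwrite('pics/w21c.png',cv2.resize(p[90:320,330:480],None,fx=4,fy=2.6,interpolation=cv2.INTER_CUBIC))
```

```text
w1 left lip 502 z 16.3 [699.7  85.4] [84.3 13.5] 7.35 [657.4  74.8  13.6] [742.1  95.7  19.1]
   guide above20 1252 [25.3 35.3 55.4] [620.1  60.1  20.1] [759.  110.6  59.9]
w1 right lip 332 z 16.5 [ 730.5 -176.4] [83.6 14.3] 6.97 [ 688.4 -187.4   13.8] [ 772.6 -165.6   19.3]
   guide above20 1137 [22.3 34.9 53.4] [ 687.7 -196.5   20. ] [ 788.1 -120.    59.9]
w1 stop 3859 [ 9.7 19.  40.8 49.5 58.7]
 front: x=-0.2311*y+743.42 yaw 13.012617604469801 resid 14.36
 box front: x=-0.1184*y+765.57 yaw 6.750138107752269
 tray ((544.363525390625, -73.96646118164062), (270.11419677734375, 150.39129638671875), 88.80558013916016)
 handle 348 ((478.4988098144531, -72.18730163574219), (69.03250885009766, 10.423328399658203), 89.17208099365234) 59.309566610022614
w21 left lip 469 z 16.3 [699.8  85.1] [85.3 13.4] 7.02 [657.9  74.4  12.3] [742.9  95.7  18.9]
   guide above20 1163 [25.  34.7 55.9] [620.8  60.1  20. ] [789.6 114.6  59.9]
w21 right lip 183 z 16.4 [ 751.5 -174.3] [44.2 14.8] 7.09 [ 728.8 -183.6   12.8] [ 773.2 -165.5   18.5]
   guide above20 858 [22.3 42.4 54.1] [ 647.  -213.9   20.1] [ 787.9 -120.1   59.9]
w21 stop 3266 [10.1 18.  41.7 49.5 58.2]
 front: x=-0.2317*y+743.62 yaw 13.043542222862941 resid 14.33
 box front: x=-0.1135*y+766.09 yaw 6.476093578069911
 tray ((544.1740112304688, -74.46121215820312), (270.41796875, 150.57406616210938), 88.6827392578125)
 handle 346 ((478.09393310546875, -71.67478942871094), (68.23419189453125, 12.07845401763916), 88.70589447021484) 59.279698797092976
```

View pics/w21c.png

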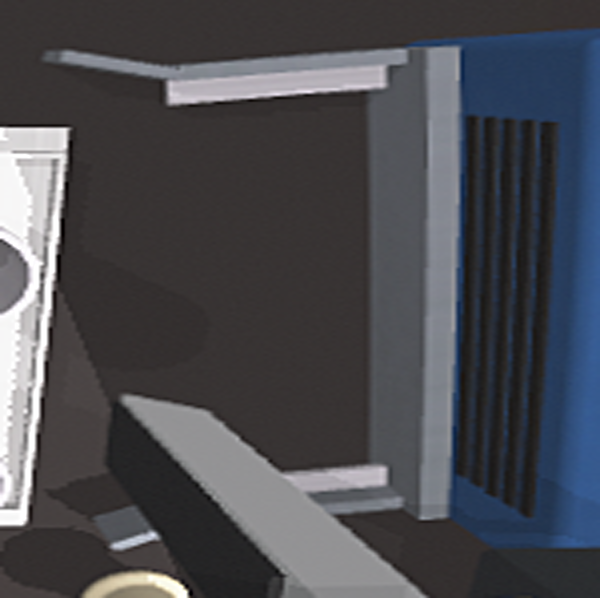

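Dryer origin is about (680.9,-49.6), yaw 6.85°. The tray is at (544.3,-74.2), yaw -1.3°, with its handle at (478.3,-72.4). By luck the handle already lies on the dryer axis (477.4,-74.1 there), so the tray only needs turning about the handle. I'll grip the handle, turn about +8°, then slide.

Run:
```python
from h import *
plan([((478.3,-72.4,170),down(-1.3),5)])
```

```text
turn [[0.1, 0.1, 0.0], [0.1, 0.1, 0.0], [0.1, 0.2, 0.0], [0.1, 0.1, 0.0], [0.1, 0.2, 0.0]]
dp [[3.31, -1.68, -0.67], [3.31, -1.68, -0.67], [3.32, -1.69, -0.66], [3.32, -1.69, -0.64], [3.31, -1.68, -0.63]]
n 5 end [478.3 -72.4 170. ]
```

{"method": "jog_arm", "body": {
  "turn": [
    [0.1,0.2,0],
    [0.1,0.2,0],
    [0.1,0.2,0],
    [0.1,0.1,0],
    [0.1,0.1,0],
    [0,0,0]
  ],
  "dp": [
    [2.8,-1.7,-0.7],
    [3.3,-1.8,-0.7],
    [3.3,-1.7,-0.7],
    [3.3,-1.7,-0.6],
    [3,-1.5,-0.5],
    [0,0,0]
  ],
  "gripper": [0.3,0.6,0.6,0.6,0.6,0.6]
}}

```text
clock: 45.85
eef_pos: [477.4, -80.6, 172.9]
eef_rot: [2.977, 1.565, 2.946]
wrist_force: [0.2, -0.6, 0.3]
finger_gap: 38.7
```

Run:
```python
from h import *
st();plan([((478.3,-72.4,75),down(-1.3),4)])
```

```text
t 45.85 tcp [477.4 -80.6 172.9] jaw -1.8 tilt [-0.005  0.001] gap 38.7 F [ 0.2 -0.6  0.3] j [-0.24  0.19  1.74 -0.    1.22 -0.21]
turn [[-0.1, -0.1, 0.0], [-0.1, -0.1, 0.0], [-0.1, -0.1, 0.0], [-0.2, 0.0, -0.1]]
dp [[2.45, 0.2, 0.03], [2.45, 0.2, 0.03], [2.44, 0.21, 0.02], [2.45, 0.2, 0.01]]
n 4 end [478.3 -72.4  75. ]
```

{"method": "jog_arm", "body": {
  "turn": [
    [-0.2,-0.2,0],
    [-0.2,-0.1,0],
    [0,0,0],
    [0,0,0],
    [0,0,0]
  ],
  "dp": [
    [1.5,0.8,0.1],
    [2.5,0,0],
    [2.5,0,0],
    [2,0,0],
    [0,0,0]
  ],
  "gripper": [0.6,0.6,0.6,0.6,0.6]
}}

```text
clock: 46.48
eef_pos: [482.0, -69.8, 87.8]
eef_rot: [0.046, 1.564, 0.024]
wrist_force: [0.6, 0.5, 0.3]
finger_gap: 37.8
```

Run:
```python
from h import *
st();snap('w22');plan([((478.3,-72.4,32),down(-1.3),3)])
```

```text
t 46.48 tcp [482.  -69.8  87.8] jaw -1.3 tilt [0.007 0.   ] gap 37.8 F [0.6 0.5 0.3] j [-0.22  0.3   1.82  0.    1.01 -0.2 ]
turn [[0.0, 0.2, 0.0], [0.0, 0.1, 0.0], [0.0, 0.2, 0.0]]
dp [[1.89, -0.08, -0.15], [1.89, -0.08, -0.15], [1.89, -0.09, -0.14]]
n 3 end [478.3 -72.4  32. ]
```

View pics/w22.png

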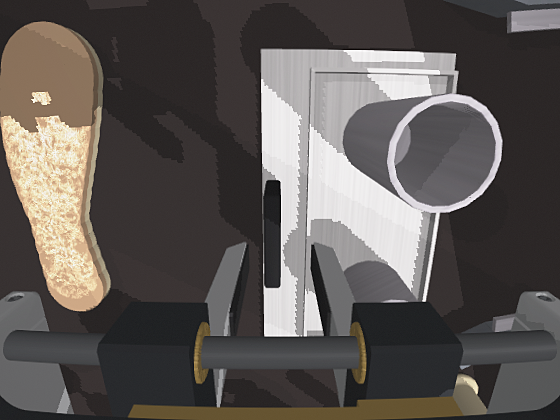

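{"method": "jog_arm", "body": {
  "turn": [
    [0,0.4,0],
    [0,0,0]
  ],
  "dp": [
    [0.5,-0.2,-0.4],
    [0,0,0]
  ],
  "gripper": [0.6,0.6]
}}

```text
clock: 46.78
eef_pos: [479.2, -71.8, 85.0]
eef_rot: [-0.149, 1.568, -0.171]
wrist_force: [-0.5, -0.3, -0.2]
finger_gap: 37.6
```

Run:
```python
from h import *
st();plan([((478.3,-72.4,32),down(-1.3),3)])
```

```text
t 46.77 tcp [479.2 -71.8  85. ] jaw -1.2 tilt [ 0.003 -0.001] gap 37.6 F [-0.5 -0.3 -0.2] j [-0.22  0.3   1.83  0.    1.01 -0.2 ]
turn [[0.0, 0.1, 0.0], [0.0, 0.0, 0.0], [0.1, 0.1, 0.0]]
dp [[1.77, -0.02, -0.03], [1.76, -0.02, -0.03], [1.77, -0.02, -0.04]]
n 3 end [478.3 -72.4  32. ]
```

{"method": "jog_arm", "body": {
  "turn": [
    [0,0.1,0],
    [0,0,0],
    [0,0,0],
    [0,0,0],
    [0,0,0]
  ],
  "dp": [
    [1.5,0,-0.1],
    [1.7,0,0],
    [1.5,0,0],
    [0.6,0,0],
    [0,0,0]
  ],
  "gripper": [0.6,0.6,0.6,0.6,0.6]
}}

```text
clock: 47.4
eef_pos: [478.2, -71.9, 29.0]
eef_rot: [-0.301, 1.569, -0.323]
wrist_force: [0.1, -0.8, -0.3]
finger_gap: 37.5
```

Run:
```python
from h import *
st()
```

```text
t 47.4 tcp [478.2 -71.9  29. ] jaw -1.3 tilt [ 0.002 -0.001] gap 37.5 F [ 0.1 -0.8 -0.3] j [-0.22  0.39  1.87 -0.    0.89 -0.2 ]
```

{"method": "jog_arm", "body": {
  "turn": [
    [0,0,0],
    [0,0,0],
    [0,0,0],
    [0,0,0],
    [0,0,0]
  ],
  "dp": [
    [-0.2,0,0],
    [0,0,0],
    [0,0,0],
    [0,0,0],
    [0,0,0]
  ],
  "gripper": [1,1,1,1,1],
  "grip_force": 30
}}

```text
clock: 48.02
eef_pos: [478.5, -72.0, 31.9]
eef_rot: [-0.273, 1.568, -0.295]
wrist_force: [0.7, -0.2, -1.3]
finger_gap: 11.4
```

Run:
```python
from h import *
st();p,r,s=pose();z=p[2];plan([((477.4,-74.1,z),down(6.85),6)])
```

```text
t 48.02 tcp [478.5 -72.   31.9] jaw -1.3 tilt [ 0.003 -0.001] gap 11.4 F [ 0.7 -0.2 -1.3] j [-0.22  0.38  1.86 -0.    0.89 -0.2 ]
turn [[-1.4, 0.0, 0.0], [-1.3, 0.0, 0.0], [-1.4, 0.0, 0.0], [-1.3, 0.1, 0.0], [-1.4, 0.0, 0.0], [-1.3, 0.1, 0.1]]
dp [[0.0, -0.04, -0.02], [0.0, -0.03, -0.02], [0.0, -0.03, -0.02], [0.0, -0.04, -0.02], [0.0, -0.03, -0.02], [0.0, -0.04, -0.02]]
n 6 end [477.4 -74.1  31.9]
```

{"method": "jog_arm", "body": {
  "turn": [
    [-1,0,0],
    [-1.4,0,0],
    [-1.4,0,0],
    [-1.4,0,0],
    [-1.4,0,0],
    [-1.4,0,0],
    [0,0,0]
  ],
  "dp": [
    [0,-0.1,0],
    [0,-0.1,0],
    [0,0,0],
    [0,0,0],
    [0,0,0],
    [0,0,0],
    [0,0,0]
  ],
  "gripper": [1,1,1,1,1,1,1]
}}

```text
clock: 48.9
eef_pos: [478.5, -74.4, 31.9]
eef_rot: [-0.499, 1.568, -0.372]
wrist_force: [-0.3, -1.0, -1.0]
finger_gap: 12.0
```

Run:
```python
from h import *
st();snap('w23');c,p,d=snap('s23','scene');p0,r,s=pose();plan([((477.4,-74.1,p0[2]),down(6.85),1)])
p,X=loadw('s23','scene');Y=X.reshape(-1,3);col=p.reshape(-1,3).astype(int)
m=(Y[:,0]>440)&(Y[:,0]<650)&(Y[:,1]>-240)&(Y[:,1]<100)&(Y[:,2]<24)&(Y[:,2]>-3)&(col.min(1)>150);s=Y[m]
print(len(s),cv2.minAreaRect(s[:,:2].astype(np.float32)))
cups('s23',guess=dict(short=(563,-130,71),tall=(563,-4,116)))
```

```text
t 48.9 tcp [478.5 -74.4  31.9] jaw 7.3 tilt [ 0.003 -0.001] gap 12.0 F [-0.3 -1.  -1. ] j [-0.23  0.38  1.86 -0.    0.89 -0.36]
turn [[0.4, 0.2, 0.1]]
dp [[0.0, 0.05, -0.1]]
n 1 end [477.4 -74.1  31.9]
2072 ((543.9957275390625, -68.68702697753906), (156.3782501220703, 272.18719482421875), 7.2378926277160645)
short 111 circ [ 574.6 -135.1] 30.9 mid [ 574.9 -135.3] z 69.2
tall 108 circ [555.    2.9] 26.8 mid [554.8   1. ] z 114.2
```

View pics/w23.png

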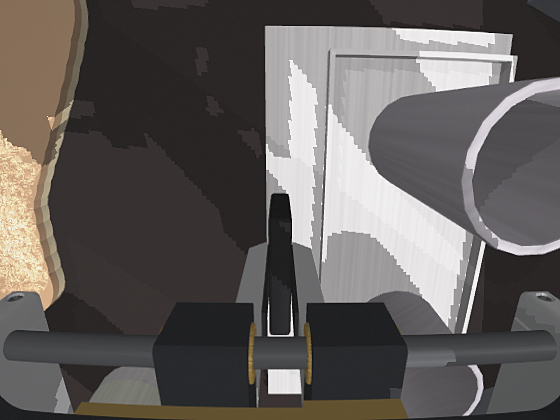

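View pics/s23.png

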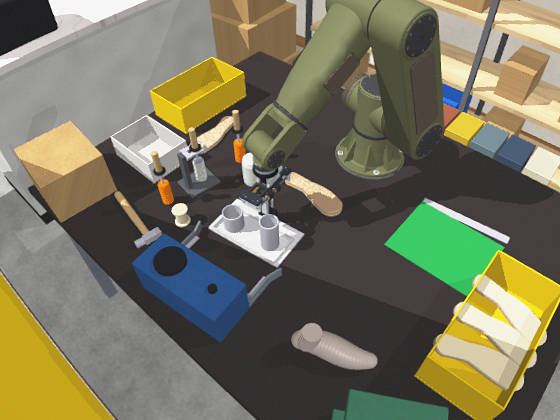

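The tray is turned to about 7° with the cups standing. Sliding it in, with a check halfway.

{"method": "jog_arm", "body": {
  "turn": [
    [0.3,0.2,0],
    [0,0,0],
    [0,0,0],
    [0,0,0],
    [0,0,0]
  ],
  "dp": [
    [0,0,0.7],
    [0,0,1.3],
    [0,0,1.5],
    [0,0,1.3],
    [0,0,0.7]
  ],
  "gripper": [1,1,1,1,1]
}}

```text
clock: 49.62
eef_pos: [536.1, -66.9, 31.9]
eef_rot: [-2.492, 1.569, -2.371]
wrist_force: [-4.9, -1.2, 3.5]
finger_gap: 12.2
```

```bash
cat >> h.py <<'E'
def dry():
    p,r,s=pose();d=p[:2]-np.array([680.9,-49.6]);a=np.radians(6.85);print('handle in dryer: x',round(d[0]*np.cos(a)+d[1]*np.sin(a),1),'(home -66) y',round(-d[0]*np.sin(a)+d[1]*np.cos(a),1))
E
python3 - <<'E'
from h import *
st();dry();c,p,d=snap('s24','scene');cv2.imwrite('pics/s24c.png',cv2.resize(p[170:330,150:310,::-1],None,fx=3.6,fy=3.6))
E
```

```text
t 49.62 tcp [536.1 -66.9  31.9] jaw 6.9 tilt [-0.001 -0.001] gap 12.2 F [-4.9 -1.2  3.5] j [-0.19  0.49  1.7  -0.    0.95 -0.31]
handle in dryer: x -145.8 (home -66) y 0.1
```

View pics/s24c.png

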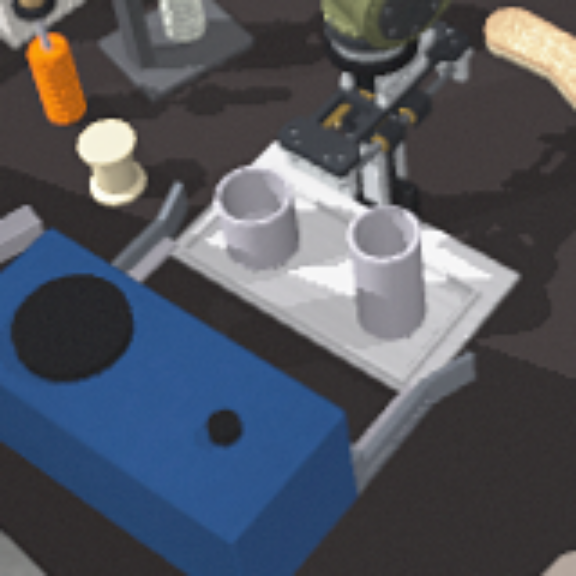

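The tray is well centred at the guide mouths (scene crop (175,245) and (415,385)). Continuing; 80 mm to go.

{"method": "jog_arm", "body": {
  "turn": [
    [0,0,0],
    [0,0,0],
    [0,0,0],
    [0,0,0],
    [0,0,0]
  ],
  "dp": [
    [0,0,0.6],
    [0,0,0.9],
    [0,0,0.9],
    [0,0,0.9],
    [0,0,0.6]
  ],
  "gripper": [1,1,1,1,1]
}}

```text
clock: 50.3
eef_pos: [577.4, -61.9, 32.0]
eef_rot: [-2.457, 1.569, -2.336]
wrist_force: [-5.2, 0.0, 2.7]
finger_gap: 11.8
```

Run:
```python
from h import *
st();dry()
```

```text
t 50.3 tcp [577.4 -61.9  32. ] jaw 6.9 tilt [-0.001 -0.001] gap 11.8 F [-5.2  0.   2.7] j [-0.17  0.56  1.58 -0.    1.   -0.29]
handle in dryer: x -104.2 (home -66) y 0.2
```

{"method": "jog_arm", "body": {
  "turn": [
    [0,0,0],
    [0,0,0],
    [0,0,0],
    [0,0,0]
  ],
  "dp": [
    [0,0,0.6],
    [0,0,0.8],
    [0,0,0.8],
    [0,0,0.5]
  ],
  "gripper": [1,1,1,1]
}}

```text
clock: 50.8
eef_pos: [606.1, -58.4, 32.0]
eef_rot: [-2.455, 1.569, -2.334]
wrist_force: [-4.1, 0.1, 2.3]
finger_gap: 11.9
```

Run:
```python
from h import *
st();dry()
```

```text
t 50.8 tcp [606.1 -58.4  32. ] jaw 6.9 tilt [-0.001 -0.001] gap 11.9 F [-4.1  0.1  2.3] j [-0.16  0.62  1.49 -0.    1.03 -0.28]
handle in dryer: x -75.3 (home -66) y 0.2
```

{"method": "jog_arm", "body": {
  "turn": [
    [0,0,0],
    [0,0,0],
    [0,0,0]
  ],
  "dp": [
    [0,0,0.4],
    [0,0,0.3],
    [0,0,0.1]
  ],
  "gripper": [1,1,1]
}}

```text
clock: 51.18
eef_pos: [614.7, -57.3, 31.9]
eef_rot: [-2.5, 1.569, -2.379]
wrist_force: [-4.3, -0.8, 2.0]
finger_gap: 12.0
```

{"method": "jog_arm", "body": {
  "turn": [
    [0,0,0],
    [0,0,0]
  ],
  "dp": [
    [0,0,0.2],
    [0,0,0.1]
  ],
  "gripper": [1,1]
}}

```text
clock: 51.42
eef_pos: [615.9, -57.0, 31.9]
eef_rot: [-3.096, 1.564, -2.975]
wrist_force: [-14.4, -1.7, 9.2]
finger_gap: 11.9
```

Run:
```python
from h import *
st();dry()
```

```text
t 51.42 tcp [615.9 -57.   31.9] jaw 6.9 tilt [-0.006 -0.001] gap 11.9 F [-14.4  -1.7   9.2] j [-0.15  0.64  1.46 -0.    1.05 -0.27]
handle in dryer: x -65.4 (home -66) y 0.4
```

{"method": "jog_arm", "body": {
  "turn": [
    [0,0,0],
    [0,0,0]
  ],
  "dp": [
    [0,0,0.2],
    [0,0,0.2]
  ],
  "gripper": [1,1]
}}

```text
clock: 51.68
eef_pos: [615.8, -57.0, 31.9]
eef_rot: [3.08, 1.554, -3.082]
wrist_force: [-22.4, -1.7, 13.9]
finger_gap: 12.1
```

Run:
```python
from h import *
st();dry();c,p,d=snap('s25','scene');cv2.imwrite('pics/s25c.png',cv2.resize(p[170:330,150:310,::-1],None,fx=3.6,fy=3.6))
```

```text
t 51.67 tcp [615.8 -57.   31.9] jaw 6.9 tilt [-0.017 -0.001] gap 12.1 F [-22.4  -1.7  13.9] j [-0.15  0.64  1.45 -0.    1.07 -0.27]
handle in dryer: x -65.5 (home -66) y 0.4
```

View pics/s25c.png

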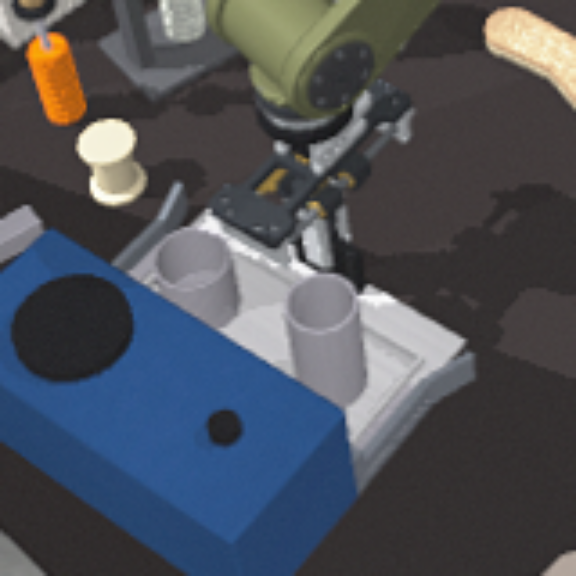

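Firmly against the stop (22 N, no further travel). Releasing.

{"method": "jog_arm", "body": {
  "turn": [
    [0,0,0],
    [0,0,0],
    [0,0,0],
    [0,0,0],
    [0,0,0],
    [0,0,0],
    [0,0,0],
    [0,0,0]
  ],
  "dp": [
    [0,0,0],
    [0,0,0],
    [0,0,0],
    [0,0,0],
    [-1,0,0],
    [-2,0,0],
    [-3,0,0],
    [-4,0,0]
  ],
  "gripper": [0.7,0.65,0.65,0.65,0.65,0.65,0.65,0.65]
}}

```text
clock: 52.72
eef_pos: [617.4, -56.6, 135.8]
eef_rot: [3.05, 1.552, -3.113]
wrist_force: [0.1, -0.0, -0.2]
finger_gap: 32.5
```

{"method": "jog_arm", "body": {
  "turn": [
    [0,-0.5,0],
    [0,-0.5,0],
    [0,0,0],
    [0,0,0],
    [0,0,0],
    [0,0,0],
    [0,0,0]
  ],
  "dp": [
    [-5,0,0],
    [-5,0,0],
    [-5,0,0],
    [-4,0,-3],
    [0,3,-5],
    [0,3,-5],
    [0,0,0]
  ],
  "gripper": [0.3,0,0,0,0,0,0]
}}

```text
clock: 53.6
eef_pos: [476.3, -11.5, 345.9]
eef_rot: [-0.148, 1.554, -0.028]
wrist_force: [-0.0, -0.1, 1.4]
finger_gap: 93.4
```

Run:
```python
from h import *
st();snap('w26');snap('s26','scene');snap('t26','top')
cups('w26','wrist',guess=dict(tall=(692,15,116),short=(705,-118,71)))
cups('s26','scene',guess=dict(tall=(692,15,116),short=(705,-118,71)))
for nm,cam in(('w26','wrist'),('s26','scene'),('t26','top')):
    p,X=loadw(nm,cam);Y=X.reshape(-1,3);col=p.reshape(-1,3).astype(int)
    m=(Y[:,0]>590)&(Y[:,0]<640)&(abs(Y[:,1]+57)<50)&(Y[:,2]>52)&(Y[:,2]<66)&(col.max(1)<90);s=Y[m]
    if len(s)>10:
        r=cv2.minAreaRect(s[:,:2].astype(np.float32));d=np.array(r[0])-[680.9,-49.6];a=np.radians(6.85);print(nm,'handle',np.round(r[0],1),np.round(r[1],1),round(r[2],1),'dryer x',round(d[0]*np.cos(a)+d[1]*np.sin(a),1),'y',round(-d[0]*np.sin(a)+d[1]*np.cos(a),1))
```

```text
t 53.6 tcp [476.3 -11.5 345.9] jaw 6.9 tilt [ 0.017 -0.   ] gap 93.4 F [-0.  -0.1  1.4] j [-0.1   0.05  1.49  0.    1.58 -0.22]
tall 535 circ [692.2  20.8] 26.7 mid [693.2  20.9] z 114.6
short 417 circ [ 711.3 -116.5] 30.8 mid [ 711.8 -116.7] z 69.5
tall 120 circ [693.6  19.4] 26.9 mid [693.8  19.7] z 114.4
short 118 circ [ 711.8 -117.5] 30.3 mid [ 711.8 -117.2] z 69.5
w26 handle [616.8 -57. ] [10.5 68.3] 6.7 dryer x -64.6 y 0.3
s26 handle [617.3 -58.4] [14.  71.5] 6.1 dryer x -64.2 y -1.2
t26 handle [616.9 -72.7] [ 7.7 27. ] 7.4 dryer x -66.3 y -15.3
```

View pics/w26.png

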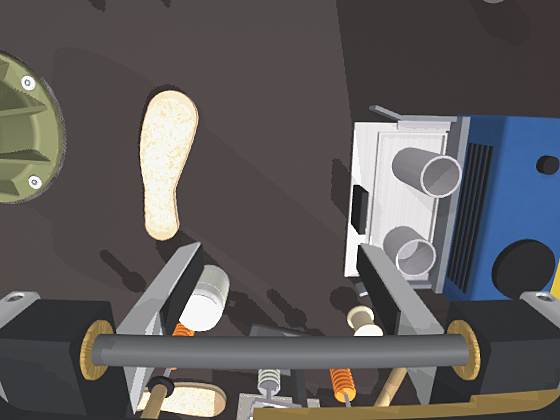

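View pics/s26.png

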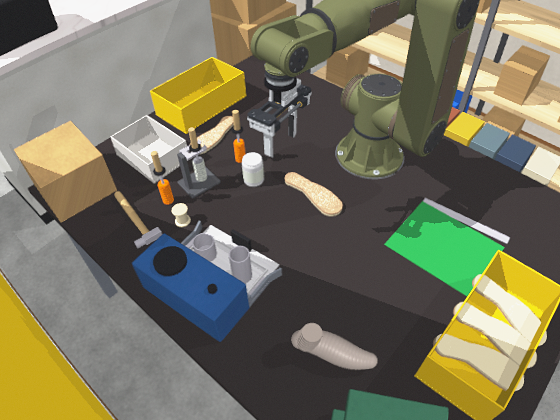

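Run:
```python
from h import *
c=calibration('scene')
X0=cloud('scene',np.load('pics/scene0.npy'));_,X1=loadw('s26','scene')
for k,(x,y,h) in dict(spool=(670,-279,60),can=(381,-233,100),last=(737,314,105),brush=(504.5,-368,218)).items():
    for X in(X0,X1):
        Y=X.reshape(-1,3);t=Y[(abs(Y[:,0]-x)<50)&(abs(Y[:,1]-y)<50)&(Y[:,2]>h-8)&(Y[:,2]<h+25)];print(k,len(t),t.mean(0).round(1))
st()
```

```text
spool 167 [ 670.1 -278.8   59.9]
spool 166 [ 670.2 -278.9   59.9]
can 235 [ 383.1 -233.    99.6]
can 231 [ 383.1 -233.3   99.8]
last 334 [737.2 314.2 104.1]
last 340 [737.5 314.3 104.1]
brush 60 [ 506.3 -364.9  226.9]
brush 69 [ 508.3 -364.7  225.2]
t 53.75 tcp [479.3 -12.8 344.3] jaw 6.8 tilt [ 0.015 -0.   ] gap 93.7 F [ 0.2  0.1 -0.4] j [-0.1   0.06  1.49  0.    1.58 -0.22]
```

All checks agree, so I'm handing the job in.

```bash
python3 -c "
from cell import order
print(order.sign_off())"
```

```text
the job is handed in; nothing more can be done
None
```

I handed the job in at about 54 s: both cups are brushed and standing in the tray, the tray is home in the dryer, and the brush is back on its stand. The hand-in reports no verdict.

- **Cups:** Only the tall and short cups were there; I found no middle cup in any view.
- **Brushing:** I used the grey brush from the stand, not the orange ones, and did the tall cup first, then the short. Each got down, up to the mouth and down again. The wrist force showed contact at the bottom every time (5 to 37 N).
- **Knocked cup:** The short cup was knocked about 4 cm aside after it was brushed. I measured it again before picking it up.
- **Tray:** I turned the tray about 8° by its handle to line it up, then slid it in until it stopped, with 22 N on the wrist. In the last pictures its handle is at dryer x of about -64.5 mm. That is about 1.5 mm past nominal home, as expected with the tray against the stop.
- **Last checks:** Both cups are upright inside the rim. The shoe last, spool and adhesive can are within 0.5 mm of where they started. The brush hangs upright with its top at z ≈ 235 mm. Scene-camera points on its handle read 2 mm off the start, and the wrist view put it about 1 mm off. The gripper touches nothing.
- **One reading that disagreed:** The top view gave the handle 15 mm to the side, because the arm hid part of it. I went by the wrist and scene views instead.

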